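# Set up the cylinders on a dispensing carousel and turn it round once

## Robot

A 7-joint arm with a two-finger parallel gripper is mounted at the origin on the work surface. World frame = base frame: x ahead of the robot, y to its left, z up, the work surface at z = 0. Lengths are in m, angles in rad, forces in N, time in s.
With the tool pointing down it reaches from about 0.425 to 0.925 m from the base axis. Payload 6.8 kg.
Tool frame: the origin (TCP) lies on the centre line of the jaws, within the pads' length; the fingertips stand 17 mm ahead of it and the grasp point (between the pads) lies 2 mm behind it (nose_length is the distance from the TCP to the fingertips, in m); z points along the fingers, x is the direction in which the jaws open and shut, and the axes are right-handed (so a half turn about z gives the same grasp; the last joint's range is limited). The gripper opens to 85 mm and grips with 20 to 120 N. Pads are 22 mm wide; open, the fingers measure 114 mm over their backs; the gripper's body (76 mm by 85 mm) begins 54 mm behind the grasp point. The pads swing forward as they close: fully open they stand 13 mm farther back than shut.
Start: joints at [1.139, 0.477, 0.022, 1.555, -0.011, 1.109, -0.083], TCP at [0.215, -0.64, 0.248] pointing down, gripper open.
Joint ranges: [-2.96, 2.96], [-0.34, 2.1], [-1.41, 1.46], [0.24, 2.44], [-1.37, 4.51], [0.17, 1.92], [-2.96, 2.96]. Speed limits (rad/s): [2.39, 2.39, 3.14, 3.14, 3.14, 3.14, 3.14].

## Interface

Orientations are given as a unit quaternion [w, x, y, z].
In Python, from station import * gives the robot as it stands.
- The arm moves only by the tool send_rows, never from a script. Its argument "commands" is a list of rows, each an object with "translation": the shift along the tool's x, y, z in m, a list of three; "rot": the turn, a rotation vector about the tool's x, y, z in degrees, a list of three; "grip": the finger opening in m, from 0 to 0.0854. In form: [{"translation": [tx, ty, tz], "rot": [rx, ry, rz], "grip": grip}, ...]. A call has exactly 5 rows; each row shifts and turns the commanded pose from where the row before left it, along the tool's axes as they then stand; what a row does not reach is not made up. A row lasts 1/12 s, in which the tool goes at most 41.7 mm and 7.16 degrees, less where a joint would pass 70% of its speed; a pose out of reach is approached as far as the arm can. A call with a gripper value outside its range is refused whole. The fingers move at their own pace and stop on an object; "force" is the grip in N (left out, the last holds). Time passes only in rows, so rows that do not move let the fingers close, or fill a call up. It gives the time, the measured TCP pose, the force and the opening at its end, in the units of the state.
- get_obs(): the state, without advancing time (a new reading comes with each control period).
- read_camera(name): name is "scene" or "top"; returns a dict with "pixels" (384x512x3 uint8, red, green, blue), "depth" (384x512 float32, m along the optical axis (not along the pixel's ray), 0 where there is no reading), "mtx" (3x3 intrinsics, pixels), "dist" ([k1, k2, p1, p2, k3] as OpenCV has them; the pictures are not rectified), "extrinsics" (4x4, takes a point from camera to world coordinates). Camera axes: x right, y up, looking along -z (the intrinsics and any distortion apply to the point x, -y, -z); pixel columns grow to the right and rows downward; lengths in m; the calibration is good to about 2 mm. A picture is of the moment at which its call begins.
- hand_in(): hands the job in, once; it reports no verdict.
The state is a dict: "t": time; "q": joint angles; "joint_vel": joint speeds; "joint_torque": joint torques, N m; "eef_pos": TCP position; "tool_rot": TCP orientation; "contact_force": force on the tool from outside, world axes, zero at the start; "torque": the same for the moment, N m; "gripper_width": opening from 0.0 (shut) to 1.0 (fully open).
Only numpy, scipy, OpenCV 4.12 (cv2) and the standard library are available. Lean on these libraries where they do the work, as an engineer would, in place of code of your own. Each camera call takes 0.05 s, during which the arm holds its last target.

## Task

Set up the dispensing carousel: put the white four-pocket star wheel on the turntable's spindle, hub up, and the steel keeper collar on top of it, each fully home. Then stand every graduated cylinder upright in a pocket of its own, leaving the turntable's black mark at the black pointer. Last, turn the handwheel gently through one full turn, either way, until the mark is back at the pointer with all the cylinders still standing in their pockets; do not tip a cylinder over or disturb the dishes, the tube rack and the bottle.

Things in the scene. Friction and masses are not known exactly. Their poses are not given: they have to be found in the camera images.
- carousel: The fixed machine: white housing 240 x 450 mm (long side along its y), 55 mm high. Origin: under its centre, on the bench. In its frame the turntable's axis is at (0, -110 mm), the handwheel's at (0, +140 mm). A foot on its +x side (x to 205, y -170 to -50 mm) bears a column at (185, -110 mm) with a dispensing arm swung aside to +y (to y 0), 286 mm high: keep clear.
- turntable_top (a point): On the turntable's axis, on the top face of its disc (67 mm above the bench); turns with it. The disc has a radius of 105 mm; the spindle (13 mm diameter, with an 8 mm tapered tip) stands 72 mm above this face.
- turntable_mark (a point): The black mark on the rim of the turntable's top face, 100 mm from the axis.
- pointer (a point): The black pointer fixed on the housing beside the rim, 115 mm from the turntable's axis, on the handwheel's side.
- turntable (a joint): Angle of the turntable, rad: 0 at the start with its mark at the pointer, growing counter-clockwise seen from above; it may turn several turns either way. The housed belt drives it 1:1 in the same sense as the handwheel, with a little give. It turns with light friction and stays where it is left.
- handwheel_axis (a point): On the handwheel's vertical axis, at half height of its handle (97 mm above the bench). The handwheel is a black horizontal wheel 118 mm across, its rim's and hub's tops 74 mm above the bench.
- handle (a point): Middle of the upright handle on the handwheel: a black round grip of 18 mm diameter, its top at 119 mm and its foot (the wheel's face) at 74 mm above the bench, 40 mm from the axis. At the start it is on the turntable's side. It needs 2 to 5 N and revolves freely about its own axis, so that a hand gripping it need not turn.
- star: White plastic star wheel, lying hub up on the bench: a plate 14 mm thick with four rounded arms (reaching 77 mm from the centre, 36 mm wide, at 45, 135, 225, 315 degrees in its own frame) and between them four pockets; round hub 36 mm in diameter up to 44 mm; bore 18 mm right through; 220 g. Origin: centre of the underside. It may sit at any angle about the spindle.
- star_hub (a point): Centre of the top of the star wheel's hub, 44 mm above its underside, where the collar must rest.
- pocket0 (a point): Pocket of the star wheel: the point 65 mm from its centre, along its own +x, level with its underside, where a cylinder's foot is to stand.
- pocket1 (a point): The same, along its own +y.
- pocket2 (a point): The same, along its own -x.
- pocket3 (a point): The same, along its own -y.
- collar: Steel keeper collar, knurled: outer diameter 42 mm, bore 18 mm, 22 mm high, 180 g, its weight keeps the star wheel down. Origin: centre of the underside.
- cylinder_a: Graduated cylinder, tall and top-heavy (tips at about 15 degrees): hexagonal foot 40 mm across and 8 mm thick, tube 26 mm in diameter, 175 mm high in all, with a white hexagonal guard ring 41 mm across at 112 to 124 mm; grip the tube above the ring, where 48 mm are free. About 110 g. Origin: centre of the underside. Two to four cylinders are there.
- cylinder_b: Another graduated cylinder of the same kind; may be absent.
- cylinder_c: Another graduated cylinder of the same kind; may be absent.
- cylinder_d: Another graduated cylinder of the same kind; may be absent.
- dishes: Bystander: stack of six culture dishes, 90 mm across, 90 mm high. Leave alone.
- tube_rack: Bystander: white rack of capped tubes, 90 x 170 mm, 88 mm high. Leave alone.
- media_bottle: Bystander: capped bottle, 66 mm across, 115 mm high. Leave alone.
There are look-alikes about, which are no part of the job. Leave any brown, orange or red look-alike of the star alone.

How it is judged:
By the outcome, as a careful person would: the job done as asked, in the order asked, and still so for the second after the job is handed in, with the robot touching nothing.
Of cylinder_a, cylinder_b, cylinder_c, cylinder_d only 2 to 4 are there at a start; the rules pass over those that are not, and their reading is None.
At some moment in a run one of star, collar may be knocked a few centimetres aside while the robot is not near it.
It also fails if it takes over 210 s, if anything falls off the work surface, if the arm or the gripper's body presses on something with over 40 N, if the wrist force passes 120 N, or if a joint passes its speed limit or range.

## Working session

There is one attempt and no reset: what is moved stays moved. The work goes in short steps, Python scripts to look and compute and a tool call to move; the robot and the scene stay as the last step left them, time stands still between calls to the robot, and variables do not carry over. Pictures are saved under pics/ and viewed, and the job is handed in when it is done.

Besides the shell and the picture viewer there is one more tool, called after ">>>" by a JSON object that holds its "api" and its "payload", one argument or row to a line. send_rows: Moves the arm, as the interface text tells. Its arguments: {"type":"object","properties":{"commands":{"type":"array","items":{"type":"object","properties":{"translation":{"type":"array","items":{"type":"number"}},"rot":{"type":"array","items":{"type":"number"}},"grip":{"type":"number"}}}},"force":{"type":"number"}},"required":["commands"]}

```bash
ls; mkdir -p pics; cat > h.py <<'E'
from station import *
import numpy as np, cv2
def cam(n,save=None):
    c=read_camera(n)
    if save: cv2.imwrite(f'pics/{save}.png',c['pixels'][:,:,::-1])
    return c
def ray(c,u,v):
    p=cv2.undistortPoints(np.array([[[u,v]]],float),np.array(c['mtx']),np.array(c['dist']))[0,0]
    E=np.array(c['extrinsics']); d=E[:3,:3]@np.array([p[0],-p[1],-1.0]); return E[:3,3],d
def onz(c,u,v,z):
    o,d=ray(c,u,v); return o+d*(z-o[2])/d[2]
def dep(c,u,v):
    o,d=ray(c,u,v); return o+d*c['depth'][int(round(v)),int(round(u))]
def cloud(c):
    H,W=c['depth'].shape
    uu,vv=np.meshgrid(np.arange(W),np.arange(H))
    pts=np.stack([uu,vv],-1).reshape(-1,1,2).astype(float)
    p=cv2.undistortPoints(pts,np.array(c['mtx']),np.array(c['dist']))[:,0]
    E=np.array(c['extrinsics']); d=np.c_[p[:,0],-p[:,1],-np.ones(len(p))]*c['depth'].reshape(-1,1)
    return (d@E[:3,:3].T+E[:3,3]).reshape(H,W,3)
def proj(c,P):
    E=np.array(c['extrinsics']); q=(np.atleast_2d(P)-E[:3,3])@E[:3,:3]
    q=q*np.array([1,-1,-1]); r,_=cv2.projectPoints(q.reshape(-1,1,3),np.zeros(3),np.zeros(3),np.array(c['mtx']),np.array(c['dist'])); return r[:,0]
def st():
    s=get_obs(); print({k:np.round(s[k],4).tolist() for k in s})
E
python3 - <<'E'
from h import *
for n in('scene','top'):
    c=cam(n,n+'0'); E=np.array(c['extrinsics']); print(n,E.round(3).tolist(),np.array(c['mtx']).round(1).tolist(),c['dist'])
st()
E
```

```text
pics
scene [[0.443, -0.736, 0.512, 1.176], [0.896, 0.36, -0.259, -0.33], [0.006, 0.574, 0.819, 1.145], [0.0, 0.0, 0.0, 1.0]] [[430.8, 0.0, 252.5], [0.0, 430.8, 189.0], [0.0, 0.0, 1.0]] [0.05531843 0.         0.         0.         0.        ]
top [[0.014, 0.983, -0.182, 0.234], [-1.0, 0.012, -0.015, -0.014], [-0.013, 0.182, 0.983, 1.697], [0.0, 0.0, 0.0, 1.0]] [[441.9, 0.0, 263.5], [0.0, 441.9, 189.9], [0.0, 0.0, 1.0]] [-0.03763274  0.          0.          0.          0.        ]
{'t': 0.1, 'q': [1.1389, 0.4777, 0.0223, 1.5563, -0.0115, 1.1093, -0.0831], 'joint_vel': [0.0006, 0.0003, -0.0007, -0.0014, -0.0013, -0.0012, -0.0006], 'joint_torque': [0.0048, -59.776, 1.6138, -28.1955, 0.0128, 0.005, -0.0], 'eef_pos': [0.2146, -0.6394, 0.2474], 'tool_rot': [-0.0005, 0.8119, -0.5839, -0.0007], 'contact_force': [-0.3258, 0.3889, 1.0797], 'torque': [-0.0366, -0.0198, 0.0299], 'gripper_width': 0.9979}
```

View pics/scene0.png

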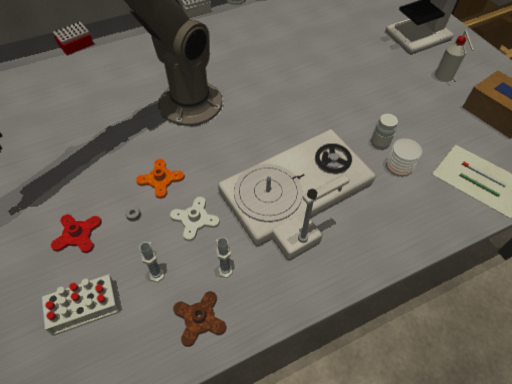

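View pics/top0.png

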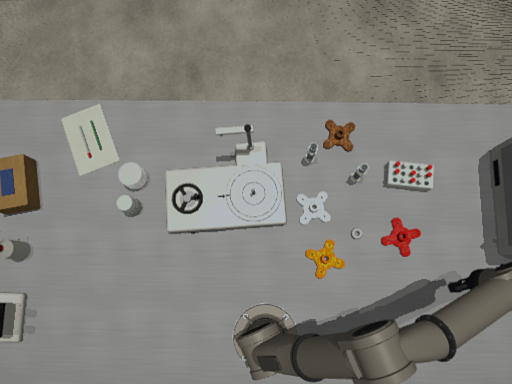

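The scene view shows four star shapes: white at scene (195,217) / top (314,208), orange at (160,178), red at (76,233) and brown at (200,317). The white one is the one I want. The collar is at scene (133,213) / top (357,233). I can see two cylinders, at scene (152,262) and (224,257). Next I'll measure them and crop close.

```bash
python3 - <<'E'
from h import *
C={n:cam(n) for n in('scene','top')}
for n,c in C.items():
    P=cloud(c); np.save(f'{n}_P.npy',P)
    x,y,z=P[...,0],P[...,1],P[...,2]; rgb=c['pixels'].astype(int)
    # components above bench, in work region
    m=((z>0.008)&(x>0.25)&(x<0.95)&(y>-0.75)&(y<0.6)&(c['depth']>0)&(z<0.4)).astype(np.uint8)
    k,l,s,ce=cv2.connectedComponentsWithStats(m)
    for i in range(1,k):
        if s[i,4]>25:
            q=P[l==i]; print(n,'px',ce[i].round(0),'n',s[i,4],'mean',q.mean(0).round(3),'min',q.min(0).round(3),'max',q.max(0).round(3),'rgb',rgb[l==i].mean(0).round(0))
c=C['scene'];cv2.imwrite('pics/crop0.png',cv2.resize(c['pixels'][140:300,90:250,::-1],None,fx=3.7,fy=3.7,interpolation=cv2.INTER_CUBIC))
c=C['top'];cv2.imwrite('pics/crop1.png',cv2.resize(c['pixels'][120:270,160:380,::-1],None,fx=3.6,fy=3.6,interpolation=cv2.INTER_CUBIC))
E
```

```text
scene px [384. 131.] n 627 mean [0.488 0.508 0.077] min [0.448 0.486 0.008] max [0.512 0.549 0.121] rgb [108. 108.  95.]
scene px [295. 191.] n 10639 mean [0.561 0.127 0.069] min [ 0.382 -0.074  0.009] max [0.737 0.393 0.288] rgb [144. 139. 125.]
scene px [404. 156.] n 927 mean [0.6   0.503 0.069] min [0.546 0.469 0.009] max [0.637 0.56  0.095] rgb [147. 142. 129.]
scene px [160. 179.] n 718 mean [ 0.302 -0.225  0.017] min [ 0.25  -0.297  0.008] max [ 0.368 -0.148  0.048] rgb [162.  72.  11.]
scene px [194. 218.] n 905 mean [ 0.488 -0.18   0.016] min [ 0.418 -0.242  0.008] max [ 0.549 -0.114  0.048] rgb [163. 162. 143.]
scene px [132. 213.] n 144 mean [ 0.39  -0.344  0.018] min [ 0.368 -0.365  0.008] max [ 0.41  -0.321  0.025] rgb [101.  98.  92.]
scene px [ 76. 233.] n 1037 mean [ 0.382 -0.512  0.016] min [ 0.302 -0.587  0.008] max [ 0.453 -0.437  0.046] rgb [137.  23.  20.]
scene px [223. 255.] n 391 mean [ 0.687 -0.166  0.111] min [ 0.666 -0.184  0.009] max [ 0.702 -0.145  0.178] rgb [90. 91. 83.]
scene px [150. 259.] n 468 mean [ 0.613 -0.343  0.11 ] min [ 0.593 -0.363  0.008] ma
[... 986 characters left out ...]
[ 0.584 -0.364  0.008] max [ 0.62  -0.324  0.18 ] rgb [106. 109. 106.]
top px [313. 207.] n 646 mean [ 0.478 -0.18   0.017] min [ 0.414 -0.245  0.008] max [ 0.543 -0.118  0.053] rgb [171. 177. 179.]
top px [129. 204.] n 362 mean [0.47  0.509 0.09 ] min [0.441 0.486 0.008] max [0.522 0.546 0.124] rgb [136. 141. 134.]
top px [401. 237.] n 652 mean [ 0.37  -0.512  0.018] min [ 0.297 -0.588  0.008] max [ 0.446 -0.44   0.049] rgb [160.  38.  33.]
top px [357. 233.] n 97 mean [ 0.382 -0.344  0.02 ] min [ 0.362 -0.364  0.008] max [ 0.409 -0.324  0.029] rgb [144. 145. 143.]
top px [326. 256.] n 584 mean [ 0.294 -0.226  0.018] min [ 0.253 -0.296  0.008] max [ 0.358 -0.152  0.057] rgb [174. 123.  22.]
```

View pics/crop0.png

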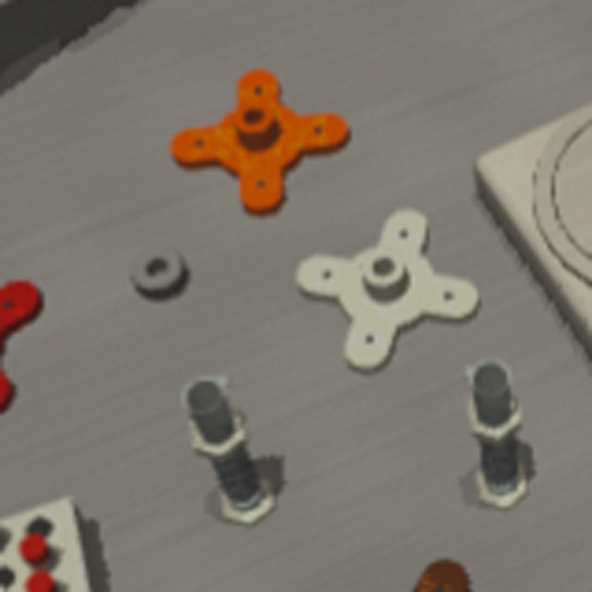

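View pics/crop1.png

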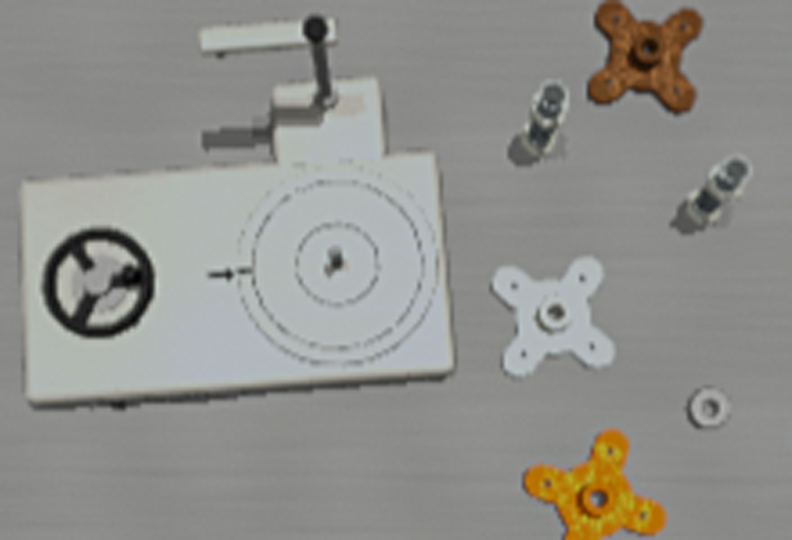

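```bash
cat >> h.py <<'E'
def crops(c,boxes,fn,f=8,cols=3):
    # boxes: (u,v) centers, 30px squares
    t=[]
    for (u,v) in boxes:
        a=c['pixels'][v-15:v+15,u-15:u+15,::-1]; a=cv2.resize(a,None,fx=f,fy=f,interpolation=cv2.INTER_NEAREST)
        for k in range(0,30,5):
            cv2.putText(a,str(u-15+k),(k*f,8),0,.3,(0,0,255),1); cv2.putText(a,str(v-15+k),(0,k*f+8),0,.3,(0,0,255),1)
        t.append(a)
    while len(t)%cols: t.append(np.zeros_like(t[0]))
    cv2.imwrite(f'pics/{fn}.png',np.vstack([np.hstack(t[i:i+cols]) for i in range(0,len(t),cols)]))
E
python3 - <<'E'
from h import *
c=cam('scene');crops(c,[(268,186),(195,213),(133,213),(224,245),(149,250),(332,157)],'cs')
c=cam('top');crops(c,[(253,192),(314,208),(357,233),(311,152),(360,171),(187,198)],'ct')
E
```

```text
(no output)
```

View pics/cs.png

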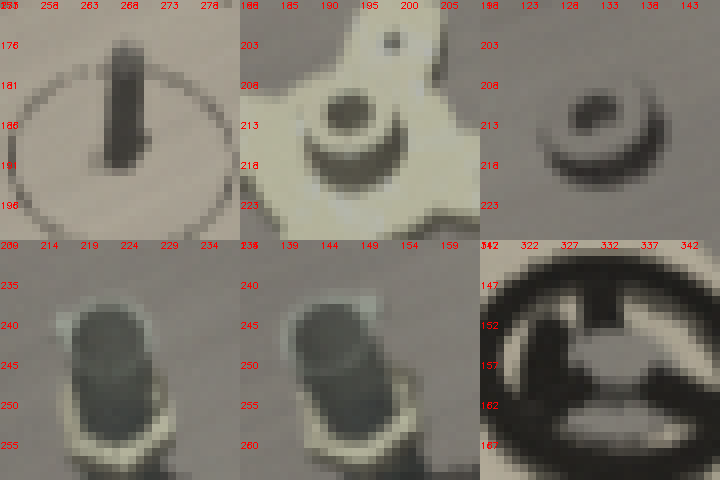

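View pics/ct.png

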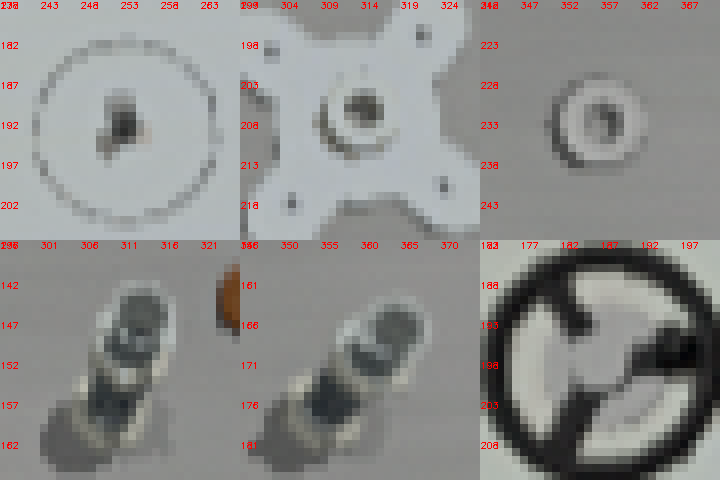

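```bash
python3 - <<'E'
from h import *
S=cam('scene');T=cam('top')
F={'spindle':((268.1,176.8),(252.5,188.4),.139),'hub':((193,211.5),(313.7,206.2),.044),'collar':((131.9,211.2),(357.1,232.8),.022),'cylN':((222,242),(313.2,145.2),.175),'cylF':((144.5,246.7),(364.2,166.2),.175)}
for k,(a,b,z) in F.items():
    o1,d1=ray(S,*a);o2,d2=ray(T,*b)
    A=np.c_[d1,-d2];t=np.linalg.lstsq(A,o2-o1,rcond=None)[0];p,q=o1+d1*t[0],o2+d2*t[1]
    print(k,onz(S,*a,z).round(4),onz(T,*b,z).round(4),'tri',((p+q)/2).round(4),'gap',np.linalg.norm(p-q).round(4))
# disc circle, housing corners: handwheel, via clouds
for n,c in(('scene',S),('top',T)):
    P=cloud(c);z=P[...,2];x=P[...,0];y=P[...,1]
    print(n,'bench z',np.median(z[(x>.3)&(x<.9)&(y>-.75)&(y<.5)&(abs(z)<.02)]))
    m=((abs(z-.055)<.006)&(x>.35)&(x<.75)&(y>-.1)&(y<.42))
    g=c['pixels'].sum(2)
    m2=((z>.045)&(z<.07)&(x>.3)&(x<.8)&(y>-.1)&(y<.45)).astype(np.uint8)
    cnt=max(cv2.findContours(m2,cv2.RETR_EXTERNAL,cv2.CHAIN_APPROX_NONE)[0],key=cv2.contourArea)[:,0]
    Q=np.array([onz(c,u,v,.055)[:2] for u,v in cnt]); print(cv2.minAreaRect((Q*1000).astype(np.float32)))
E
```

```text
spindle [0.5276 0.0482 0.139 ] [0.5263 0.0494 0.139 ] tri [0.5265 0.0492 0.1372] gap 0.0006
hub [ 0.4826 -0.1789  0.044 ] [ 0.4785 -0.1791  0.044 ] tri [ 0.4794 -0.1789  0.0393] gap 0.0014
collar [ 0.3858 -0.3422  0.022 ] [ 0.3821 -0.3449  0.022 ] tri [ 0.3827 -0.3439  0.0184] gap 0.0035
cylN [ 0.6819 -0.1649  0.175 ] [ 0.6789 -0.1657  0.175 ] tri [ 0.6801 -0.1652  0.172 ] gap 0.0017
cylF [ 0.6084 -0.3437  0.175 ] [ 0.6041 -0.3454  0.175 ] tri [ 0.6054 -0.345   0.1706] gap 0.0027
scene bench z -0.001071085965077323
((562.8634033203125, 160.00271606445312), (323.3261413574219, 449.1993713378906), 5.897943019866943)
top bench z 0.000392476845640477
((553.3253784179688, 162.23361206054688), (325.0318603515625, 447.82183837890625), 5.460118770599365)
```

The two cameras agree to about 4 mm, so I'll use the mean: spindle (.527,.049), star hub (.4805,-.179), collar (.384,-.3435), cylinders (.680,-.165) and (.606,-.3445). The carousel yaw is about 5.7°. In the close crop the white star is hub up with a bore, and nothing else in it is white, so that choice holds. I'll turn the tool to yaw -90°, which makes tool x = world -y and tool y = world -x.

>>> {"api": "send_rows", "payload": {
  "commands": [
    {"translation":[0,0,0],"rot":[0,0,6.2],"grip":0.085},
    {"translation":[0,0,0],"rot":[0,0,6.2],"grip":0.085},
    {"translation":[0,0,0],"rot":[0,0,6.15],"grip":0.085},
    {"translation":[0,0,0],"rot":[0,0,0],"grip":0.085},
    {"translation":[0,0,0],"rot":[0,0,0],"grip":0.085}
  ],
  "force": 40
}}

```text
t: 0.82
eef_pos: [0.2149, -0.6399, 0.2483]
tool_rot: [0.0, 0.708, -0.706, -0.0]
contact_force: [0.2, 0.3, 0.1]
gripper_width: 0.996
```

>>> {"api": "send_rows", "payload": {
  "commands": [
    {"translation":[-0.03,-0.018,0],"rot":[0,0,0],"grip":0.085},
    {"translation":[-0.03,-0.018,0],"rot":[0,0,0],"grip":0.085},
    {"translation":[-0.03,-0.018,0],"rot":[0,0,0],"grip":0.085},
    {"translation":[-0.03,-0.018,0],"rot":[0,0,0],"grip":0.085},
    {"translation":[-0.03,-0.018,0],"rot":[0,0,0],"grip":0.085}
  ]
}}

```text
t: 1.23
eef_pos: [0.3054, -0.4885, 0.2484]
tool_rot: [0.0, 0.708, -0.706, 0.0]
contact_force: [1.2, -0.2, -0.3]
gripper_width: 0.997
```

>>> {"api": "send_rows", "payload": {
  "commands": [
    {"translation":[-0.03,-0.018,0],"rot":[0,0,0],"grip":0.085},
    {"translation":[-0.03,-0.018,0],"rot":[0,0,0],"grip":0.085},
    {"translation":[-0.03,-0.018,0],"rot":[0,0,0],"grip":0.085},
    {"translation":[-0.03,-0.018,0],"rot":[0,0,0],"grip":0.085},
    {"translation":[-0.03,-0.018,0],"rot":[0,0,0],"grip":0.085}
  ]
}}

```text
t: 1.65
eef_pos: [0.3954, -0.3385, 0.2486]
tool_rot: [0.0, 0.708, -0.706, 0.0]
contact_force: [0.8, -1.5, -0.5]
gripper_width: 0.994
```

>>> {"api": "send_rows", "payload": {
  "commands": [
    {"translation":[-0.03,-0.018,0],"rot":[0,0,0],"grip":0.085},
    {"translation":[-0.03,-0.018,0],"rot":[0,0,0],"grip":0.085},
    {"translation":[-0.03,-0.018,0],"rot":[0,0,0],"grip":0.085},
    {"translation":[-0.03,-0.016,0],"rot":[0,0,0],"grip":0.085},
    {"translation":[-0.03,-0.016,0],"rot":[0,0,0],"grip":0.085}
  ]
}}

```text
t: 2.07
eef_pos: [0.4815, -0.1884, 0.2487]
tool_rot: [-0.0, 0.708, -0.706, 0.0]
contact_force: [0.3, -0.5, 1.3]
gripper_width: 0.996
```

>>> {"api": "send_rows", "payload": {
  "commands": [
    {"translation":[-0.0095,0.001,0.03],"rot":[0,0,0],"grip":0.085},
    {"translation":[0,0,0.035],"rot":[0,0,0],"grip":0.085},
    {"translation":[0,0,0.035],"rot":[0,0,0],"grip":0.085},
    {"translation":[0,0,0.035],"rot":[0,0,0],"grip":0.085},
    {"translation":[0,0,0.01],"rot":[0,0,0],"grip":0.085}
  ]
}}

```text
t: 2.48
eef_pos: [0.4769, -0.1795, 0.0992]
tool_rot: [0.002, 0.708, -0.706, -0.003]
contact_force: [-1.3, 0.2, -0.3]
gripper_width: 0.996
```

```bash
python3 - <<'E'
from h import *
a=cam('scene')['pixels'][100:280,100:340,::-1]; b=cam('top')['pixels'][120:260,200:400,::-1]
cv2.imwrite('pics/v1.png',np.hstack([cv2.resize(a,(480,360)),cv2.resize(b,(320,224+136))]))
E
```

```text
(no output)
```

View pics/v1.png

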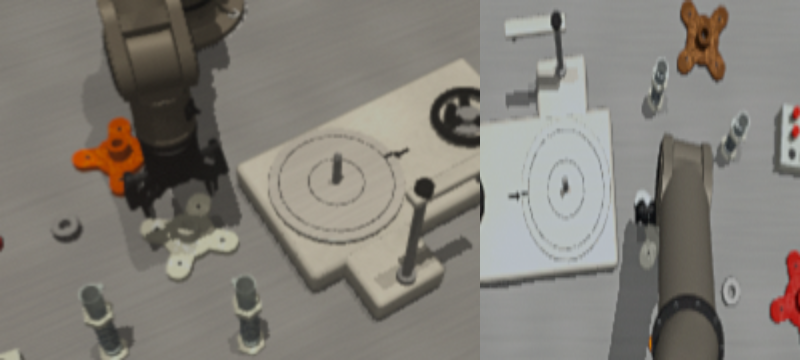

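The star hasn't moved, and the jaws are over its hub. I'll lower to grasp height and close.

>>> {"api": "send_rows", "payload": {
  "commands": [
    {"translation":[0,0,0.02],"rot":[0,0,0],"grip":0.085},
    {"translation":[0,0,0.02],"rot":[0,0,0],"grip":0.085},
    {"translation":[0,0,0.015],"rot":[0,0,0],"grip":0.085},
    {"translation":[0,0,0.012],"rot":[0,0,0],"grip":0.085},
    {"translation":[0,0,0],"rot":[0,0,0],"grip":0.085}
  ]
}}

```text
t: 3.0
eef_pos: [0.4803, -0.1807, 0.0366]
tool_rot: [-0.0, 0.707, -0.707, 0.0]
contact_force: [-0.5, -0.1, -0.5]
gripper_width: 0.996
```

>>> {"api": "send_rows", "payload": {
  "commands": [
    {"translation":[0,0,0],"rot":[0,0,0],"grip":0.02},
    {"translation":[0,0,0],"rot":[0,0,0],"grip":0.02},
    {"translation":[0,0,0],"rot":[0,0,0],"grip":0.02},
    {"translation":[0,0,0],"rot":[0,0,0],"grip":0.02},
    {"translation":[0,0,0],"rot":[0,0,0],"grip":0.02}
  ],
  "force": 40
}}

```text
t: 3.42
eef_pos: [0.4806, -0.1806, 0.0377]
tool_rot: [-0.0, 0.707, -0.707, 0.001]
contact_force: [-2.3, 1.2, 8.8]
gripper_width: 0.403
```

>>> {"api": "send_rows", "payload": {
  "commands": [
    {"translation":[0,0,0],"rot":[0,0,0],"grip":0.02},
    {"translation":[0,0,0],"rot":[0,0,0],"grip":0.02},
    {"translation":[0,0,0],"rot":[0,0,0],"grip":0.02},
    {"translation":[0,0,0],"rot":[0,0,0],"grip":0.02},
    {"translation":[0,0,0],"rot":[0,0,0],"grip":0.02}
  ]
}}

```text
t: 3.83
eef_pos: [0.4806, -0.1806, 0.0377]
tool_rot: [-0.0, 0.707, -0.707, 0.001]
contact_force: [-2.1, 0.7, 9.4]
gripper_width: 0.403
```

>>> {"api": "send_rows", "payload": {
  "commands": [
    {"translation":[0,0,-0.02],"rot":[0,0,0],"grip":0.02},
    {"translation":[0,0,-0.035],"rot":[0,0,0],"grip":0.02},
    {"translation":[0,0,-0.04],"rot":[0,0,0],"grip":0.02},
    {"translation":[0,0,-0.04],"rot":[0,0,0],"grip":0.02},
    {"translation":[0,0,-0.03],"rot":[0,0,0],"grip":0.02}
  ]
}}

```text
t: 4.25
eef_pos: [0.4801, -0.1805, 0.2047]
tool_rot: [-0.001, 0.707, -0.707, 0.001]
contact_force: [0.9, 0.3, -1.6]
gripper_width: 0.4
```

>>> {"api": "send_rows", "payload": {
  "commands": [
    {"translation":[0,0,0],"rot":[0,0,0],"grip":0.02},
    {"translation":[-0.02,-0.006,0],"rot":[0,0,0],"grip":0.02},
    {"translation":[-0.035,-0.01,0],"rot":[0,0,0],"grip":0.02},
    {"translation":[-0.035,-0.01,0],"rot":[0,0,0],"grip":0.02},
    {"translation":[-0.035,-0.01,0],"rot":[0,0,0],"grip":0.02}
  ]
}}

```text
t: 4.67
eef_pos: [0.5152, -0.0544, 0.2008]
tool_rot: [-0.0, -0.707, 0.708, 0.0]
contact_force: [-0.9, -0.4, -2.2]
gripper_width: 0.407
```

>>> {"api": "send_rows", "payload": {
  "commands": [
    {"translation":[-0.035,-0.01,0],"rot":[0,0,0],"grip":0.02},
    {"translation":[-0.035,0,0],"rot":[0,0,0],"grip":0.02},
    {"translation":[-0.02,0,0],"rot":[0,0,0],"grip":0.02},
    {"translation":[-0.015,0,0],"rot":[0,0,0],"grip":0.02},
    {"translation":[0,0,0],"rot":[0,0,0],"grip":0.02}
  ]
}}

```text
t: 5.08
eef_pos: [0.5249, 0.054, 0.2008]
tool_rot: [-0.0, 0.709, -0.705, -0.001]
contact_force: [-0.3, 0.3, -1.6]
gripper_width: 0.401
```

```bash
python3 - <<'E'
from h import *
S=cam('scene');T=cam('top')
a=S['pixels'][100:280,150:390,::-1]; b=T['pixels'][120:260,160:360,::-1]
cv2.imwrite('pics/v2.png',np.hstack([cv2.resize(a,(480,360),interpolation=2),cv2.resize(b,(320,360))]))
crops(S,[(268,186),(268,160)],'v2c',f=12,cols=2)
st()
E
```

```text
{'t': 5.1833, 'q': [0.0246, 0.307, -0.2839, 1.9393, 0.1077, 0.9109, -1.8826], 'joint_vel': [0.0254, -0.0035, 0.0252, 0.0011, 0.0052, 0.0009, 0.0004], 'joint_torque': [-1.6888, -46.0676, -2.9695, -25.6752, -0.1633, -0.0621, -0.0695], 'eef_pos': [0.5252, 0.0494, 0.2007], 'tool_rot': [0.0006, 0.7075, -0.7067, -0.0002], 'contact_force': [0.481, 0.1881, -1.3856], 'torque': [-0.0107, -0.0336, 0.0443], 'gripper_width': 0.4006}
```

View pics/v2.png

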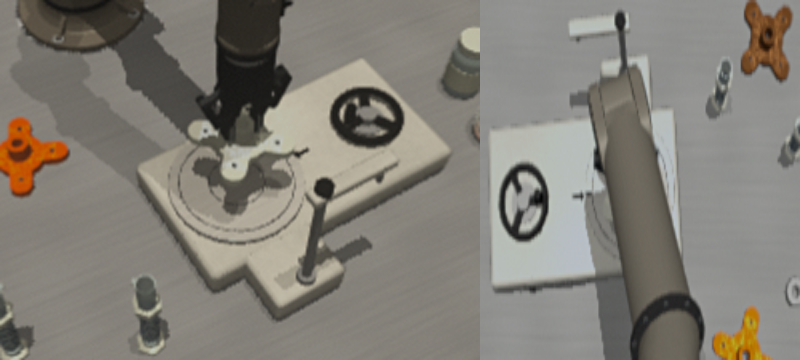

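>>> {"api": "send_rows", "payload": {
  "commands": [
    {"translation":[0.0005,-0.0015,0.01],"rot":[0,0,0],"grip":0.02},
    {"translation":[0,0,0.01],"rot":[0,0,0],"grip":0.02},
    {"translation":[0,0,0.004],"rot":[0,0,0],"grip":0.02},
    {"translation":[0,0,0.004],"rot":[0,0,0],"grip":0.02},
    {"translation":[0,0,0.003],"rot":[0,0,0],"grip":0.02}
  ]
}}

```text
t: 5.6
eef_pos: [0.5269, 0.0484, 0.1693]
tool_rot: [-0.001, -0.707, 0.707, 0.0]
contact_force: [0.4, 1.0, -3.9]
gripper_width: 0.402
```

>>> {"api": "send_rows", "payload": {
  "commands": [
    {"translation":[0,0,0.002],"rot":[0,0,0],"grip":0.02},
    {"translation":[0,0,0.002],"rot":[0,0,0],"grip":0.02},
    {"translation":[0,0,0.002],"rot":[0,0,0],"grip":0.02},
    {"translation":[0,0,0.002],"rot":[0,0,0],"grip":0.02},
    {"translation":[0,0,0.002],"rot":[0,0,0],"grip":0.02}
  ]
}}

```text
t: 6.02
eef_pos: [0.5271, 0.0494, 0.1602]
tool_rot: [-0.0, 0.707, -0.707, -0.0]
contact_force: [-1.6, 1.2, -1.8]
gripper_width: 0.403
```

```bash
python3 - <<'E'
from h import *
S=cam('scene');T=cam('top')
crops(S,[(260,160),(260,180),(280,170)],'v3c',f=8,cols=3)
st()
E
```

```text
{'t': 6.1167, 'q': [0.0159, 0.3623, -0.2763, 1.9714, 0.1315, 0.8253, -1.9033], 'joint_vel': [-0.0008, -0.0019, -0.0001, -0.0006, -0.0004, 0.0051, 0.0003], 'joint_torque': [0.9304, -48.5808, -0.9444, -24.6013, 0.5156, -0.2722, -0.0099], 'eef_pos': [0.527, 0.0493, 0.16], 'tool_rot': [0.0001, 0.7072, -0.707, -0.0003], 'contact_force': [-0.859, 1.2383, -3.179], 'torque': [0.3463, 0.3045, 0.0013], 'gripper_width': 0.4069}
```

View pics/v3c.png

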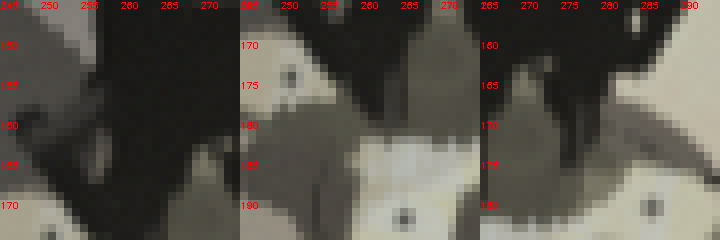

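The star's underside is 17 mm below the spindle tip and there's no real resistance, so the spindle is in the bore. I'll carry on down.

>>> {"api": "send_rows", "payload": {
  "commands": [
    {"translation":[0,0,0.007],"rot":[0,0,0],"grip":0.02},
    {"translation":[0,0,0.008],"rot":[0,0,0],"grip":0.02},
    {"translation":[0,0,0.008],"rot":[0,0,0],"grip":0.02},
    {"translation":[0,0,0.008],"rot":[0,0,0],"grip":0.02},
    {"translation":[0,0,0.008],"rot":[0,0,0],"grip":0.02}
  ]
}}

```text
t: 6.53
eef_pos: [0.5267, 0.0493, 0.1201]
tool_rot: [0.0, 0.707, -0.707, -0.0]
contact_force: [-3.6, 2.9, 0.6]
gripper_width: 0.407
```

>>> {"api": "send_rows", "payload": {
  "commands": [
    {"translation":[0,0,0.004],"rot":[0,0,0],"grip":0.02},
    {"translation":[0,0,0.003],"rot":[0,0,0],"grip":0.02},
    {"translation":[0,0,0.003],"rot":[0,0,0],"grip":0.02},
    {"translation":[0,0,0.003],"rot":[0,0,0],"grip":0.02},
    {"translation":[0,0,0.002],"rot":[0,0,0],"grip":0.02}
  ]
}}

```text
t: 6.95
eef_pos: [0.5269, 0.0494, 0.1059]
tool_rot: [0.0, 0.707, -0.707, -0.0]
contact_force: [-4.7, 3.5, 1.3]
gripper_width: 0.401
```

>>> {"api": "send_rows", "payload": {
  "commands": [
    {"translation":[-0.001,0.001,0.001],"rot":[0,0,0],"grip":0.02},
    {"translation":[0,0,0.001],"rot":[0,0,0],"grip":0.02},
    {"translation":[0,0,0],"rot":[0,0,0],"grip":0.02},
    {"translation":[0,0,0],"rot":[0,0,0],"grip":0.02},
    {"translation":[0,0,0],"rot":[0,0,0],"grip":0.02}
  ]
}}

```text
t: 7.37
eef_pos: [0.5269, 0.0497, 0.1048]
tool_rot: [0.0, -0.707, 0.707, -0.001]
contact_force: [-2.3, 0.1, 4.3]
gripper_width: 0.402
```

>>> {"api": "send_rows", "payload": {
  "commands": [
    {"translation":[0,0,0],"rot":[0,0,0],"grip":0.06},
    {"translation":[0,0,0],"rot":[0,0,0],"grip":0.06},
    {"translation":[0,0,0],"rot":[0,0,0],"grip":0.06},
    {"translation":[0,0,0],"rot":[0,0,0],"grip":0.06},
    {"translation":[0,0,-0.005],"rot":[0,0,0],"grip":0.06}
  ]
}}

```text
t: 7.78
eef_pos: [0.5258, 0.0499, 0.1087]
tool_rot: [-0.001, -0.707, 0.707, 0.0]
contact_force: [-0.4, 0.5, -0.1]
gripper_width: 0.703
```

>>> {"api": "send_rows", "payload": {
  "commands": [
    {"translation":[0,0,-0.03],"rot":[0,0,0],"grip":0.085},
    {"translation":[0,0,-0.04],"rot":[0,0,0],"grip":0.085},
    {"translation":[0,0,-0.04],"rot":[0,0,0],"grip":0.085},
    {"translation":[0.03,0,-0.03],"rot":[0,0,0],"grip":0.085},
    {"translation":[0.04,0.01,0],"rot":[0,0,0],"grip":0.085}
  ]
}}

```text
t: 8.2
eef_pos: [0.5214, -0.0158, 0.2562]
tool_rot: [-0.006, 0.71, -0.704, 0.004]
contact_force: [1.9, -0.1, 0.7]
gripper_width: 0.996
```

>>> {"api": "send_rows", "payload": {
  "commands": [
    {"translation":[0.04,0.015,0],"rot":[0,0,0],"grip":0.085},
    {"translation":[0.04,0.015,0],"rot":[0,0,0],"grip":0.085},
    {"translation":[0.04,0.015,0],"rot":[0,0,0],"grip":0.085},
    {"translation":[0.04,0.015,0],"rot":[0,0,0],"grip":0.085},
    {"translation":[0.03,0.015,0],"rot":[0,0,0],"grip":0.085}
  ]
}}

```text
t: 8.62
eef_pos: [0.4415, -0.2087, 0.2494]
tool_rot: [-0.0, -0.706, 0.708, -0.001]
contact_force: [0.7, -0.7, -0.3]
gripper_width: 0.996
```

```bash
python3 - <<'E'
from h import *
S=cam('scene','s4');T=cam('top','t4')
crops(S,[(268,186),(133,213),(224,245)],'c4s'); crops(T,[(253,192),(357,233),(311,152)],'c4t')
a=cv2.imread('pics/c4s.png');b=cv2.imread('pics/c4t.png');cv2.imwrite('pics/c4.png',np.vstack([a,b]))
st()
E
```

```text
{'t': 8.7167, 'q': [0.4278, 0.1733, -0.1224, 1.984, 0.0282, 0.9859, -1.289], 'joint_vel': [-0.0573, 0.0091, -0.0926, -0.0119, -0.0283, -0.006, -0.0745], 'joint_torque': [1.0861, -38.5422, 0.6207, -26.2628, 0.1174, -0.0037, 0.7798], 'eef_pos': [0.4396, -0.2114, 0.2491], 'tool_rot': [-0.0011, -0.7036, 0.7106, -0.0005], 'contact_force': [-0.2766, -0.1339, -0.0592], 'torque': [0.0572, -0.0036, 0.0267], 'gripper_width': 0.9936}
```

View pics/s4.png

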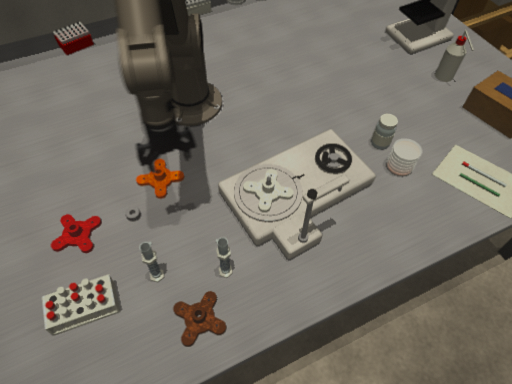

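View pics/c4.png

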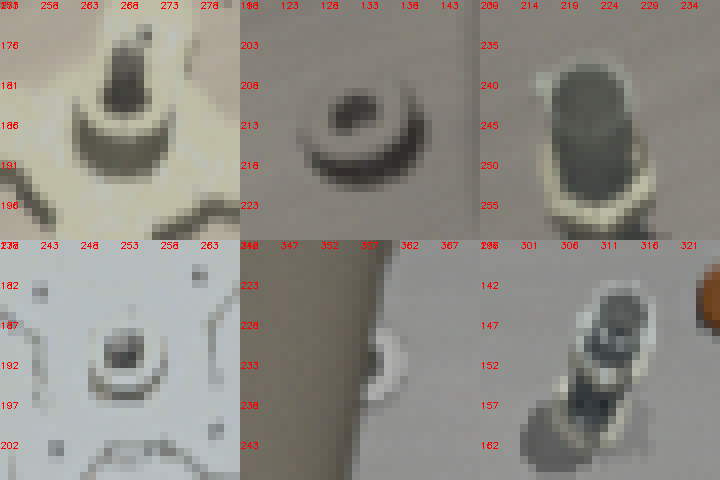

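The star is on and home: the spindle stands out of the hub at scene (268,180) and top (253,190), and the TCP z was .1048 as expected. The collar is still at scene (133,213).

>>> {"api": "send_rows", "payload": {
  "commands": [
    {"translation":[0.03,0.012,0.01],"rot":[0,0,0],"grip":0.085},
    {"translation":[0.035,0.015,0.03],"rot":[0,0,0],"grip":0.085},
    {"translation":[0.035,0.015,0.03],"rot":[0,0,0],"grip":0.085},
    {"translation":[0.03,0.012,0.03],"rot":[0,0,0],"grip":0.085},
    {"translation":[0,0,0],"rot":[0,0,0],"grip":0.085}
  ]
}}

```text
t: 9.13
eef_pos: [0.3882, -0.3275, 0.1545]
tool_rot: [-0.002, -0.705, 0.71, 0.003]
contact_force: [-2.3, 0.4, 0.3]
gripper_width: 0.998
```

```bash
python3 - <<'E'
from h import *
S=cam('scene');st()
a=S['pixels'][150:270,70:230,::-1]
cv2.imwrite('pics/v5.png',cv2.resize(a,None,fx=4,fy=4))
E
```

```text
{'t': 9.1833, 'q': [0.607, 0.3245, -0.0428, 2.031, 0.0203, 0.7919, -1.0239], 'joint_vel': [-0.0427, -0.0477, -0.0591, -0.0328, -0.0162, 0.0246, -0.0273], 'joint_torque': [1.7536, -42.4858, 1.8807, -21.8477, 0.2367, -0.3304, 0.3429], 'eef_pos': [0.3906, -0.3253, 0.1564], 'tool_rot': [-0.001, -0.7053, 0.7089, 0.0026], 'contact_force': [-0.3063, 0.7201, -0.3992], 'torque': [0.0129, -0.0291, -0.0351], 'gripper_width': 0.9959}
```

View pics/v5.png

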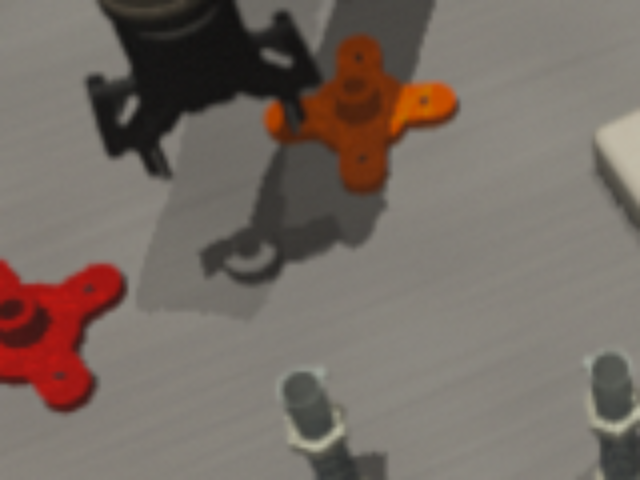

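>>> {"api": "send_rows", "payload": {
  "commands": [
    {"translation":[0.018,0.006,0.03],"rot":[0,0,0],"grip":0.085},
    {"translation":[0,0,0.03],"rot":[0,0,0],"grip":0.085},
    {"translation":[0,0,0.03],"rot":[0,0,0],"grip":0.085},
    {"translation":[0,0,0.01],"rot":[0,0,0],"grip":0.085},
    {"translation":[0,0,0],"rot":[0,0,0],"grip":0.085}
  ]
}}

```text
t: 9.6
eef_pos: [0.3875, -0.3399, 0.0574]
tool_rot: [-0.0, 0.708, -0.706, -0.002]
contact_force: [0.5, 0.0, -0.2]
gripper_width: 0.993
```

>>> {"api": "send_rows", "payload": {
  "commands": [
    {"translation":[0,0,0],"rot":[0,0,0],"grip":0.085},
    {"translation":[0,0,0],"rot":[0,0,0],"grip":0.085},
    {"translation":[0,0,0],"rot":[0,0,0],"grip":0.085},
    {"translation":[0,0,0],"rot":[0,0,0],"grip":0.085},
    {"translation":[0,0,0],"rot":[0,0,0],"grip":0.085}
  ]
}}

```text
t: 10.02
eef_pos: [0.3882, -0.3424, 0.0599]
tool_rot: [-0.0, 0.707, -0.707, 0.001]
contact_force: [0.2, 0.0, 0.2]
gripper_width: 0.995
```

>>> {"api": "send_rows", "payload": {
  "commands": [
    {"translation":[0.001,0.004,0.01],"rot":[0,0,0],"grip":0.085},
    {"translation":[0,0,0.01],"rot":[0,0,0],"grip":0.085},
    {"translation":[0,0,0.01],"rot":[0,0,0],"grip":0.085},
    {"translation":[0,0,0.008],"rot":[0,0,0],"grip":0.085},
    {"translation":[0,0,0],"rot":[0,0,0],"grip":0.085}
  ]
}}

```text
t: 10.43
eef_pos: [0.3824, -0.342, 0.0185]
tool_rot: [0.0, 0.707, -0.707, -0.002]
contact_force: [0.9, 0.5, 0.1]
gripper_width: 0.994
```

>>> {"api": "send_rows", "payload": {
  "commands": [
    {"translation":[0,0,0],"rot":[0,0,0],"grip":0.03},
    {"translation":[0,0,0],"rot":[0,0,0],"grip":0.03},
    {"translation":[0,0,0],"rot":[0,0,0],"grip":0.03},
    {"translation":[0,0,0],"rot":[0,0,0],"grip":0.03},
    {"translation":[0,0,0],"rot":[0,0,0],"grip":0.03}
  ]
}}

```text
t: 10.85
eef_pos: [0.384, -0.3432, 0.0215]
tool_rot: [-0.0, 0.707, -0.707, 0.0]
contact_force: [-0.7, 0.7, 3.0]
gripper_width: 0.472
```

>>> {"api": "send_rows", "payload": {
  "commands": [
    {"translation":[0,0,0],"rot":[0,0,0],"grip":0.03},
    {"translation":[0,0,0],"rot":[0,0,0],"grip":0.03},
    {"translation":[0,0,0],"rot":[0,0,0],"grip":0.03},
    {"translation":[0,0,-0.005],"rot":[0,0,0],"grip":0.03},
    {"translation":[0,0,-0.01],"rot":[0,0,0],"grip":0.03}
  ]
}}

```text
t: 11.27
eef_pos: [0.3829, -0.3423, 0.0355]
tool_rot: [0.0, 0.707, -0.707, -0.001]
contact_force: [0.4, 1.0, -1.8]
gripper_width: 0.468
```

```bash
python3 - <<'E'
from h import *
S=cam('scene');st()
crops(S,[(133,208),(133,218),(224,245)],'v6')
E
```

```text
{'t': 11.3167, 'q': [0.6361, 0.5266, -0.0344, 2.0836, 0.0343, 0.5309, -0.9942], 'joint_vel': [-0.0001, 0.0081, 0.0011, -0.0146, 0.0027, -0.0506, -0.0037], 'joint_torque': [-0.3037, -45.3389, 0.7385, -14.5803, 0.0069, -0.0928, -0.0133], 'eef_pos': [0.3839, -0.3433, 0.0377], 'tool_rot': [0.0001, -0.7071, 0.7071, -0.0005], 'contact_force': [0.0635, 0.5176, -0.1048], 'torque': [-0.0021, -0.0684, 0.0015], 'gripper_width': 0.4729}
```

View pics/v6.png

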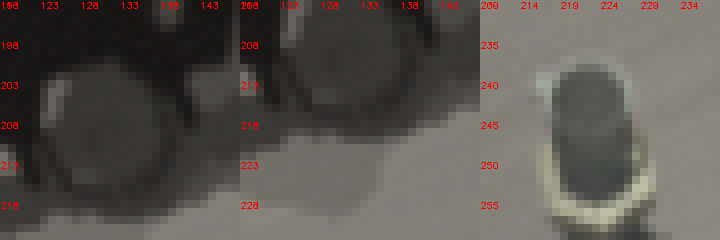

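The collar is in the jaws (opening about 40 mm plus the same 1.6 mm offset as before). I'll lift it and carry it to the spindle.

>>> {"api": "send_rows", "payload": {
  "commands": [
    {"translation":[0,0,-0.03],"rot":[0,0,0],"grip":0.03},
    {"translation":[0,0,-0.04],"rot":[0,0,0],"grip":0.03},
    {"translation":[0,0,-0.04],"rot":[0,0,0],"grip":0.03},
    {"translation":[0,0,-0.04],"rot":[0,0,0],"grip":0.03},
    {"translation":[-0.023,-0.013,-0.01],"rot":[0,0,0],"grip":0.03}
  ]
}}

```text
t: 11.73
eef_pos: [0.3964, -0.3261, 0.2026]
tool_rot: [-0.0, -0.704, 0.71, -0.005]
contact_force: [1.7, -0.7, -1.2]
gripper_width: 0.469
```

>>> {"api": "send_rows", "payload": {
  "commands": [
    {"translation":[-0.035,-0.013,0],"rot":[0,0,0],"grip":0.03},
    {"translation":[-0.035,-0.013,0],"rot":[0,0,0],"grip":0.03},
    {"translation":[-0.035,-0.013,0],"rot":[0,0,0],"grip":0.03},
    {"translation":[-0.035,-0.013,0],"rot":[0,0,0],"grip":0.03},
    {"translation":[-0.035,-0.013,0],"rot":[0,0,0],"grip":0.03}
  ]
}}

```text
t: 12.15
eef_pos: [0.4617, -0.1433, 0.1965]
tool_rot: [0.0, -0.707, 0.707, -0.0]
contact_force: [1.0, -0.3, -0.8]
gripper_width: 0.464
```

>>> {"api": "send_rows", "payload": {
  "commands": [
    {"translation":[-0.035,-0.013,0],"rot":[0,0,0],"grip":0.03},
    {"translation":[-0.035,-0.013,0],"rot":[0,0,0],"grip":0.03},
    {"translation":[-0.035,-0.013,0],"rot":[0,0,0],"grip":0.03},
    {"translation":[-0.035,-0.013,0],"rot":[0,0,0],"grip":0.03},
    {"translation":[-0.035,-0.013,0],"rot":[0,0,0],"grip":0.03}
  ]
}}

```text
t: 12.57
eef_pos: [0.5267, 0.0317, 0.1963]
tool_rot: [0.0, -0.707, 0.707, -0.0]
contact_force: [1.5, -0.1, -1.7]
gripper_width: 0.473
```

>>> {"api": "send_rows", "payload": {
  "commands": [
    {"translation":[-0.02,0,0],"rot":[0,0,0],"grip":0.03},
    {"translation":[0,0,0],"rot":[0,0,0],"grip":0.03},
    {"translation":[0,0,0],"rot":[0,0,0],"grip":0.03},
    {"translation":[0,0,0],"rot":[0,0,0],"grip":0.03},
    {"translation":[0,0,0],"rot":[0,0,0],"grip":0.03}
  ]
}}

```text
t: 12.98
eef_pos: [0.5263, 0.0484, 0.1959]
tool_rot: [-0.0, -0.706, 0.708, -0.0]
contact_force: [-0.5, -0.2, -0.5]
gripper_width: 0.474
```

>>> {"api": "send_rows", "payload": {
  "commands": [
    {"translation":[-0.0008,0,0.01],"rot":[0,0,0],"grip":0.03},
    {"translation":[0,0,0.012],"rot":[0,0,0],"grip":0.03},
    {"translation":[0,0,0.01],"rot":[0,0,0],"grip":0.03},
    {"translation":[0,0,0.003],"rot":[0,0,0],"grip":0.03},
    {"translation":[0,0,0.002],"rot":[0,0,0],"grip":0.03}
  ]
}}

```text
t: 13.4
eef_pos: [0.526, 0.0502, 0.1577]
tool_rot: [-0.001, -0.707, 0.707, 0.001]
contact_force: [0.4, 0.3, -1.4]
gripper_width: 0.474
```

>>> {"api": "send_rows", "payload": {
  "commands": [
    {"translation":[0,0,0.002],"rot":[0,0,0],"grip":0.03},
    {"translation":[0,0,0.002],"rot":[0,0,0],"grip":0.03},
    {"translation":[0,0,0.002],"rot":[0,0,0],"grip":0.03},
    {"translation":[0,0,0.002],"rot":[0,0,0],"grip":0.03},
    {"translation":[0,0,0.002],"rot":[0,0,0],"grip":0.03}
  ]
}}

```text
t: 13.82
eef_pos: [0.5267, 0.0509, 0.1489]
tool_rot: [-0.0, 0.707, -0.707, 0.0]
contact_force: [-0.4, -0.6, -1.1]
gripper_width: 0.471
```

>>> {"api": "send_rows", "payload": {
  "commands": [
    {"translation":[0,0,0.003],"rot":[0,0,0],"grip":0.03},
    {"translation":[0,0,0.002],"rot":[0,0,0],"grip":0.03},
    {"translation":[0,0,0.002],"rot":[0,0,0],"grip":0.03},
    {"translation":[0,0,0.002],"rot":[0,0,0],"grip":0.03},
    {"translation":[0,0,0],"rot":[0,0,0],"grip":0.03}
  ]
}}

```text
t: 14.23
eef_pos: [0.5264, 0.0508, 0.1394]
tool_rot: [0.0, 0.707, -0.707, -0.0]
contact_force: [0.7, -0.4, -1.2]
gripper_width: 0.468
```

>>> {"api": "send_rows", "payload": {
  "commands": [
    {"translation":[0,0,0.002],"rot":[0,0,0],"grip":0.03},
    {"translation":[0,0,0.002],"rot":[0,0,0],"grip":0.03},
    {"translation":[0,0,0.002],"rot":[0,0,0],"grip":0.03},
    {"translation":[0,0,0.001],"rot":[0,0,0],"grip":0.03},
    {"translation":[0,0,0.001],"rot":[0,0,0],"grip":0.03}
  ]
}}

```text
t: 14.65
eef_pos: [0.5266, 0.0508, 0.1324]
tool_rot: [-0.0, -0.707, 0.707, 0.0]
contact_force: [-6.2, -0.9, 16.5]
gripper_width: 0.465
```

>>> {"api": "send_rows", "payload": {
  "commands": [
    {"translation":[0,0,0],"rot":[0,0,0],"grip":0.06},
    {"translation":[0,0,0],"rot":[0,0,0],"grip":0.06},
    {"translation":[0,0,0],"rot":[0,0,0],"grip":0.06},
    {"translation":[0,0,0],"rot":[0,0,0],"grip":0.06},
    {"translation":[0,0,-0.005],"rot":[0,0,0],"grip":0.06}
  ]
}}

```text
t: 15.07
eef_pos: [0.5261, 0.0507, 0.1363]
tool_rot: [0.001, 0.707, -0.707, -0.0]
contact_force: [0.4, -0.3, 0.1]
gripper_width: 0.702
```

>>> {"api": "send_rows", "payload": {
  "commands": [
    {"translation":[0,0,-0.03],"rot":[0,0,0],"grip":0.085},
    {"translation":[0,0,-0.04],"rot":[0,0,0],"grip":0.085},
    {"translation":[0,0,-0.04],"rot":[0,0,0],"grip":0.085},
    {"translation":[0.03,0,-0.03],"rot":[0,0,0],"grip":0.085},
    {"translation":[0.04,0,-0.01],"rot":[0,0,0],"grip":0.085}
  ]
}}

```text
t: 15.48
eef_pos: [0.5292, -0.015, 0.2923]
tool_rot: [-0.004, 0.71, -0.704, 0.002]
contact_force: [1.6, -0.8, -0.4]
gripper_width: 0.993
```

>>> {"api": "send_rows", "payload": {
  "commands": [
    {"translation":[0.04,0,0],"rot":[0,0,0],"grip":0.085},
    {"translation":[0.04,0,0],"rot":[0,0,0],"grip":0.085},
    {"translation":[0.04,0,0],"rot":[0,0,0],"grip":0.085},
    {"translation":[0.0,0,0],"rot":[0,0,0],"grip":0.085},
    {"translation":[0.0,0,0],"rot":[0,0,0],"grip":0.085}
  ]
}}

```text
t: 15.9
eef_pos: [0.5261, -0.1416, 0.2866]
tool_rot: [-0.0, -0.705, 0.709, -0.0]
contact_force: [0.4, 0.4, 0.2]
gripper_width: 0.995
```

```bash
python3 - <<'E'
from h import *
S=cam('scene','s7');T=cam('top','t7');st()
crops(S,[(268,186),(300,170),(224,245),(149,250)],'c4s',f=6,cols=4); crops(T,[(253,192),(230,197),(311,152),(360,171)],'c4t',f=6,cols=4)
a=cv2.imread('pics/c4s.png');b=cv2.imread('pics/c4t.png');cv2.imwrite('pics/c7.png',np.vstack([a,b]))
E
```

```text
{'t': 16.0, 'q': [0.2666, 0.2334, -0.1481, 1.8164, 0.0376, 1.0945, -1.4649], 'joint_vel': [-0.0196, 0.0004, -0.0195, 0.0053, 0.0025, -0.0035, 0.0026], 'joint_torque': [1.5503, -43.7764, 0.7538, -27.9923, 0.1392, 0.0111, 0.0132], 'eef_pos': [0.5267, -0.1376, 0.2865], 'tool_rot': [-0.0003, 0.7074, -0.7068, -0.0002], 'contact_force': [-0.0587, 0.6074, 0.4789], 'torque': [0.0086, -0.02, -0.011], 'gripper_width': 0.9995}
```

View pics/s7.png

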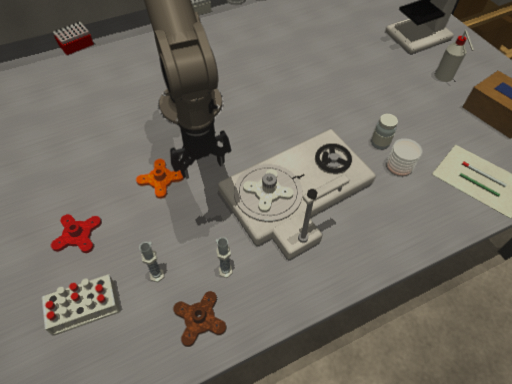

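View pics/c7.png

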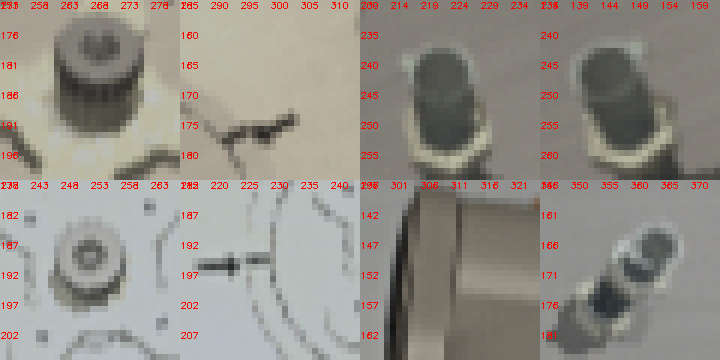

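View pics/t7.png

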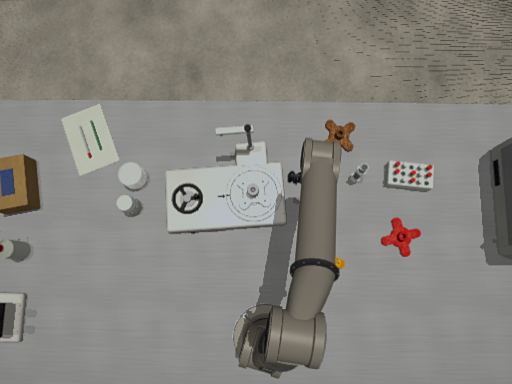

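The collar sits flush on the hub at scene (269,180), and its release height of .1324 matches the expected .1325. Both cylinders are still standing. Now the pocket positions and the mark.

```bash
python3 - <<'E'
from h import *
T=cam('top');g=T['pixels'].astype(int).sum(2)
t0=cv2.imread('pics/t0.png') if False else cv2.imread('pics/top0.png')
ax=onz(T,*[252.5+0,188.4],.139); print('axis',ax)
H=[]
for u,v in[(243,183.2),(263,181.4),(264.9,200.75),(244.9,203)]:
    u0,v0=int(round(u)),int(round(v)); w=g[v0-3:v0+4,u0-3:u0+4]; wt=np.clip(np.median(w)-30-w,0,None)
    yy,xx=np.mgrid[v0-3:v0+4,u0-3:u0+4]; c=(xx*wt).sum()/wt.sum(),(yy*wt).sum()/wt.sum()
    p=onz(T,*c,.081);H.append(p); print(np.round(c,1),p.round(4))
H=np.array(H);m=H.mean(0);print('hole mean',m.round(4))
d=H-m;a=np.degrees(np.arctan2(d[:,1],d[:,0]));print(a.round(1),np.hypot(d[:,0],d[:,1]).round(4)); off=np.mean([(x-45+45)%90-45 for x in a]);print('star yaw mod90',off)
for k in range(4):
    t=np.radians(off+90*k);print('pocket yaw',round(off+90*k,1),(.5262+.065*np.cos(t)).round(4),(.050+.065*np.sin(t)).round(4))
for im,n in((t0,'t0'),(T['pixels'][:,:,::-1],'now')):
    cr=im[185:205,212:245]; cv2.imwrite(f'pics/mk_{n}.png',cv2.resize(cr,None,fx=12,fy=12,interpolation=0))
a=cv2.imread('pics/mk_t0.png');b=cv2.imread('pics/mk_now.png');cv2.imwrite('pics/mk.png',np.hstack([a,b]))
E
```

```text
axis [0.52626624 0.04939269 0.139     ]
[242.6 183.1] [0.5567 0.0893 0.081 ]
[262.8 181.4] [0.5643 0.0138 0.081 ]
[264.4 200.5] [0.4921 0.0068 0.081 ]
[245. 203.] [0.4817 0.0785 0.081 ]
hole mean [0.5237 0.0471 0.081 ]
[  52.   -39.3 -128.1  143.2] [0.0535 0.0525 0.0512 0.0524]
star yaw mod90 6.926272790123406
pocket yaw 6.9 0.5907 0.0578
pocket yaw 96.9 0.5184 0.1145
pocket yaw 186.9 0.4617 0.0422
pocket yaw 276.9 0.534 -0.0145
```

View pics/mk.png

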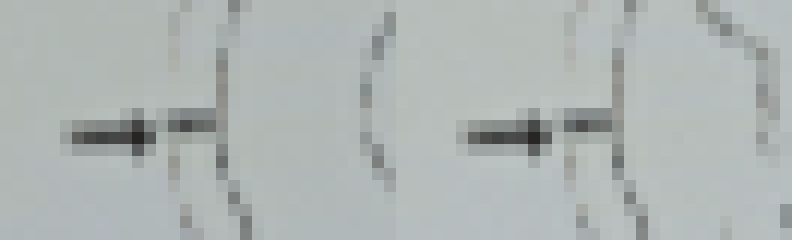

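The mark looks the same as at the start. Now cylinder N, at (.680,-.165).

>>> {"api": "send_rows", "payload": {
  "commands": [
    {"translation":[0.007,-0.02,0],"rot":[0,0,0],"grip":0.085},
    {"translation":[0.007,-0.04,0],"rot":[0,0,0],"grip":0.085},
    {"translation":[0.007,-0.04,0],"rot":[0,0,0],"grip":0.085},
    {"translation":[0.007,-0.04,0],"rot":[0,0,0],"grip":0.085},
    {"translation":[0,-0.014,0],"rot":[0,0,0],"grip":0.085}
  ]
}}

```text
t: 16.47
eef_pos: [0.6849, -0.1649, 0.2853]
tool_rot: [-0.001, 0.708, -0.706, 0.0]
contact_force: [-0.8, -0.5, -0.8]
gripper_width: 0.995
```

>>> {"api": "send_rows", "payload": {
  "commands": [
    {"translation":[0,0,0.02],"rot":[0,0,0],"grip":0.085},
    {"translation":[0,0,0.02],"rot":[0,0,0],"grip":0.085},
    {"translation":[0,0,0.02],"rot":[0,0,0],"grip":0.085},
    {"translation":[0,0,0],"rot":[0,0,0],"grip":0.085},
    {"translation":[0,0,0],"rot":[0,0,0],"grip":0.085}
  ]
}}

```text
t: 16.88
eef_pos: [0.6803, -0.1646, 0.2254]
tool_rot: [0.0, 0.708, -0.706, -0.001]
contact_force: [0.0, -0.2, -0.1]
gripper_width: 0.991
```

```bash
python3 - <<'E'
from h import *
S=cam('scene');T=cam('top');st()
a=S['pixels'][170:290,160:280,::-1];b=T['pixels'][110:200,260:350,::-1]
cv2.imwrite('pics/v8.png',np.hstack([cv2.resize(a,(400,400)),cv2.resize(b,(400,400))]))
E
```

```text
{'t': 16.9833, 'q': [0.2325, 0.5407, -0.1227, 1.4989, 0.0702, 1.1043, -1.4738], 'joint_vel': [0.0053, -0.0101, 0.0036, -0.0087, -0.0002, -0.0025, 0.0008], 'joint_torque': [-0.1744, -61.8635, -0.6241, -27.1746, -0.0012, 0.0259, -0.0023], 'eef_pos': [0.6815, -0.1656, 0.2279], 'tool_rot': [-0.0008, 0.7076, -0.7066, 0.0007], 'contact_force': [0.0274, -0.3943, 0.6148], 'torque': [0.0009, -0.0183, 0.0325], 'gripper_width': 0.9935}
```

View pics/v8.png

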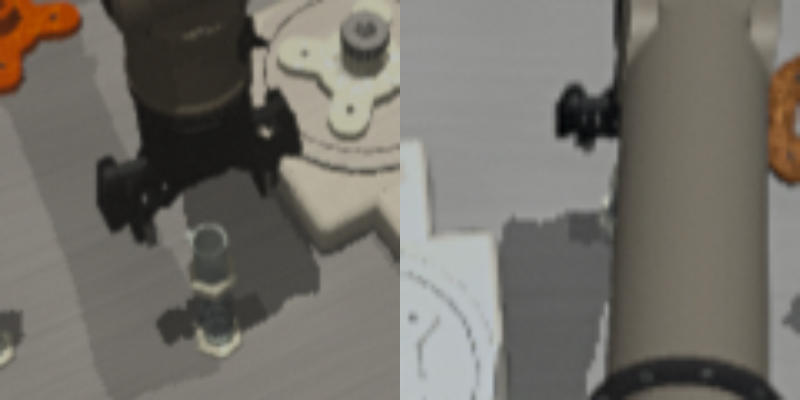

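>>> {"api": "send_rows", "payload": {
  "commands": [
    {"translation":[0,0.001,0.02],"rot":[0,0,0],"grip":0.085},
    {"translation":[0,0,0.02],"rot":[0,0,0],"grip":0.085},
    {"translation":[0,0,0.02],"rot":[0,0,0],"grip":0.085},
    {"translation":[0,0,0.016],"rot":[0,0,0],"grip":0.085},
    {"translation":[0,0,0],"rot":[0,0,0],"grip":0.085}
  ]
}}

```text
t: 17.4
eef_pos: [0.6784, -0.1661, 0.1485]
tool_rot: [0.001, 0.707, -0.707, -0.001]
contact_force: [0.1, 0.4, -0.7]
gripper_width: 0.993
```

>>> {"api": "send_rows", "payload": {
  "commands": [
    {"translation":[0,0,0],"rot":[0,0,0],"grip":0.06},
    {"translation":[0,0,0],"rot":[0,0,0],"grip":0.05},
    {"translation":[0,0,0],"rot":[0,0,0],"grip":0.04},
    {"translation":[0,0,0],"rot":[0,0,0],"grip":0.03},
    {"translation":[0,0,0],"rot":[0,0,0],"grip":0.015}
  ],
  "force": 30
}}

```text
t: 17.82
eef_pos: [0.6802, -0.1667, 0.1516]
tool_rot: [0.001, -0.707, 0.707, -0.001]
contact_force: [-1.4, 4.8, 13.0]
gripper_width: 0.292
```

>>> {"api": "send_rows", "payload": {
  "commands": [
    {"translation":[0,0,0],"rot":[0,0,0],"grip":0.015},
    {"translation":[0,0,0],"rot":[0,0,0],"grip":0.015},
    {"translation":[0,0,0],"rot":[0,0,0],"grip":0.015},
    {"translation":[0,0,0],"rot":[0,0,0],"grip":0.015},
    {"translation":[0,0,0],"rot":[0,0,0],"grip":0.015}
  ]
}}

```text
t: 18.23
eef_pos: [0.6805, -0.1662, 0.1515]
tool_rot: [-0.001, 0.707, -0.707, 0.001]
contact_force: [-0.3, 1.6, 4.9]
gripper_width: 0.294
```

```bash
python3 - <<'E'
from h import *
S=cam('scene');T=cam('top');st()
a=S['pixels'][170:290,160:280,::-1];b=T['pixels'][110:200,260:350,::-1]
cv2.imwrite('pics/v9.png',np.hstack([cv2.resize(a,(400,400)),cv2.resize(b,(400,400))]))
E
```

```text
{'t': 18.3333, 'q': [0.2324, 0.6115, -0.1205, 1.5649, 0.0831, 0.9683, -1.484], 'joint_vel': [-0.0025, 0.0017, -0.0006, 0.0003, -0.0012, 0.0009, -0.0006], 'joint_torque': [0.9385, -61.4074, 0.4551, -23.9739, 0.4702, -0.2078, 0.0077], 'eef_pos': [0.6805, -0.1662, 0.1515], 'tool_rot': [-0.0008, 0.7072, -0.707, 0.0006], 'contact_force': [-1.5656, 1.9257, 6.3036], 'torque': [0.4602, 0.1469, -0.0386], 'gripper_width': 0.2945}
```

View pics/v9.png

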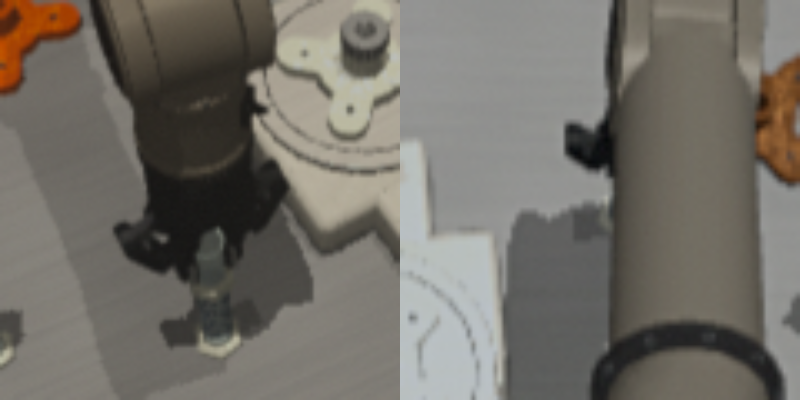

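Gripped: the opening is 25 mm, as it should be for the tube. Now lift and carry it to the pocket at (.534,-.0145).

>>> {"api": "send_rows", "payload": {
  "commands": [
    {"translation":[0,0,-0.015],"rot":[0,0,0],"grip":0.015},
    {"translation":[0,0,-0.025],"rot":[0,0,0],"grip":0.015},
    {"translation":[0,0,-0.03],"rot":[0,0,0],"grip":0.015},
    {"translation":[0,0,-0.03],"rot":[0,0,0],"grip":0.015},
    {"translation":[0,0,-0.02],"rot":[0,0,0],"grip":0.015}
  ]
}}

```text
t: 18.75
eef_pos: [0.6801, -0.167, 0.2731]
tool_rot: [0.001, -0.707, 0.707, -0.001]
contact_force: [0.8, 0.7, -1.0]
gripper_width: 0.299
```

>>> {"api": "send_rows", "payload": {
  "commands": [
    {"translation":[-0.012,0.015,0],"rot":[0,0,0],"grip":0.015},
    {"translation":[-0.025,0.025,0],"rot":[0,0,0],"grip":0.015},
    {"translation":[-0.025,0.025,0],"rot":[0,0,0],"grip":0.015},
    {"translation":[-0.025,0.025,0],"rot":[0,0,0],"grip":0.015},
    {"translation":[-0.025,0.025,0],"rot":[0,0,0],"grip":0.015}
  ]
}}

```text
t: 19.17
eef_pos: [0.5629, -0.0539, 0.2698]
tool_rot: [-0.0, -0.707, 0.707, 0.0]
contact_force: [-0.4, 1.3, 0.2]
gripper_width: 0.296
```

>>> {"api": "send_rows", "payload": {
  "commands": [
    {"translation":[-0.02,0.018,0],"rot":[0,0,0],"grip":0.015},
    {"translation":[-0.015,0.012,0],"rot":[0,0,0],"grip":0.015},
    {"translation":[-0.005,0.002,0],"rot":[0,0,0],"grip":0.015},
    {"translation":[0,0,0],"rot":[0,0,0],"grip":0.015},
    {"translation":[0,0,0],"rot":[0,0,0],"grip":0.015}
  ]
}}

```text
t: 19.58
eef_pos: [0.5331, -0.0154, 0.2703]
tool_rot: [-0.0, -0.707, 0.707, -0.0]
contact_force: [0.1, -0.5, -1.7]
gripper_width: 0.296
```

```bash
python3 - <<'E'
from h import *
S=cam('scene');T=cam('top');st()
a=S['pixels'][120:260,200:340,::-1];b=T['pixels'][120:220,200:320,::-1]
cv2.imwrite('pics/v10.png',np.hstack([cv2.resize(a,(400,400)),cv2.resize(b,(400,400))]))
E
```

```text
{'t': 19.6833, 'q': [0.085, 0.2335, -0.2023, 1.8571, 0.054, 1.0562, -1.7111], 'joint_vel': [0.0026, 0.002, 0.0005, 0.0019, -0.0023, 0.0009, -0.0028], 'joint_torque': [-0.4792, -44.2156, -1.1345, -27.7477, -0.0217, 0.0121, 0.0029], 'eef_pos': [0.5333, -0.016, 0.2702], 'tool_rot': [-0.0001, -0.7065, 0.7078, -0.0002], 'contact_force': [0.0664, 0.2639, -1.1305], 'torque': [-0.05, -0.0205, 0.022], 'gripper_width': 0.2985}
```

View pics/v10.png

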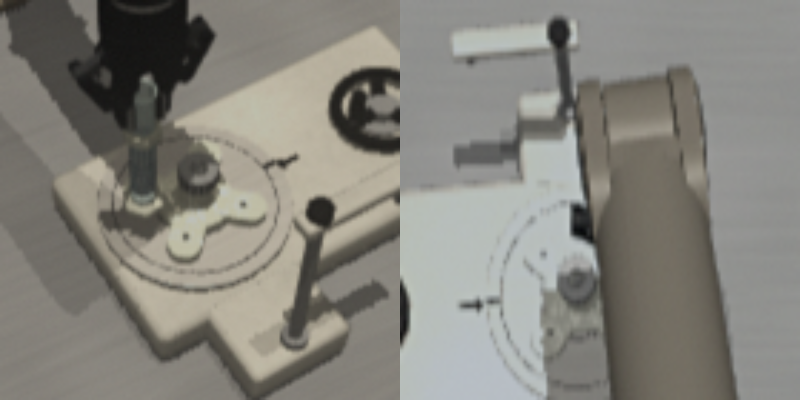

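>>> {"api": "send_rows", "payload": {
  "commands": [
    {"translation":[-0.001,-0.0005,0.01],"rot":[0,0,0],"grip":0.015},
    {"translation":[0,0,0.01],"rot":[0,0,0],"grip":0.015},
    {"translation":[0,0,0.008],"rot":[0,0,0],"grip":0.015},
    {"translation":[0,0,0.004],"rot":[0,0,0],"grip":0.015},
    {"translation":[0,0,0],"rot":[0,0,0],"grip":0.015}
  ]
}}

```text
t: 20.1
eef_pos: [0.5322, -0.0139, 0.2364]
tool_rot: [-0.001, -0.707, 0.707, 0.001]
contact_force: [-0.6, 0.3, -2.1]
gripper_width: 0.295
```

```bash
python3 - <<'E'
from h import *
S=cam('scene');st()
crops(S,[(255,195),(250,185),(268,186)],'c10')
print(proj(S,[[.5335,-.0145,.087]]),proj(S,[[.5262,.05,.133]]))
E
```

```text
{'t': 20.15, 'q': [0.0803, 0.2669, -0.2037, 1.8946, 0.0637, 0.9883, -1.7225], 'joint_vel': [-0.0018, -0.0162, -0.0033, -0.0193, -0.0006, 0.0059, 0.0025], 'joint_torque': [0.0344, -44.1511, -0.8449, -26.2185, 0.0233, -0.0484, -0.0098], 'eef_pos': [0.5326, -0.0138, 0.2373], 'tool_rot': [-0.0007, -0.7071, 0.7071, 0.0006], 'contact_force': [-0.3865, -0.1692, -1.5427], 'torque': [0.0158, -0.0201, -0.0185], 'gripper_width': 0.2912}
[[249.61025431 196.1673185 ]] [[268.33735485 177.46697992]]
```

View pics/c10.png

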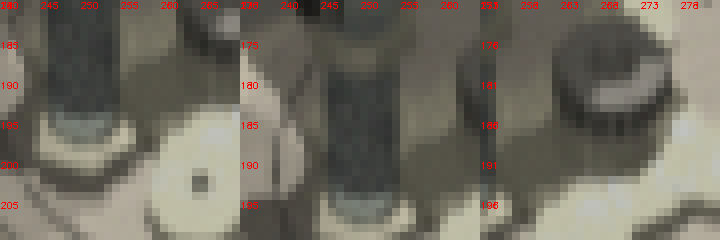

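The foot, at scene (250,197), is within a pixel of the prediction and clear of the arm to its right. I'll lower it.

>>> {"api": "send_rows", "payload": {
  "commands": [
    {"translation":[0,0,0.005],"rot":[0,0,0],"grip":0.015},
    {"translation":[0,0,0.005],"rot":[0,0,0],"grip":0.015},
    {"translation":[0,0,0.004],"rot":[0,0,0],"grip":0.015},
    {"translation":[0,0,0.002],"rot":[0,0,0],"grip":0.015},
    {"translation":[0,0,0],"rot":[0,0,0],"grip":0.015}
  ]
}}

```text
t: 20.57
eef_pos: [0.5328, -0.0136, 0.2217]
tool_rot: [0.0, 0.707, -0.707, -0.0]
contact_force: [-0.3, -1.0, -0.2]
gripper_width: 0.296
```

>>> {"api": "send_rows", "payload": {
  "commands": [
    {"translation":[0,0,0.001],"rot":[0,0,0],"grip":0.015},
    {"translation":[0,0,0.001],"rot":[0,0,0],"grip":0.015},
    {"translation":[0,0,0],"rot":[0,0,0],"grip":0.015},
    {"translation":[0,0,0],"rot":[0,0,0],"grip":0.015},
    {"translation":[0,0,0],"rot":[0,0,0],"grip":0.015}
  ]
}}

```text
t: 20.98
eef_pos: [0.5332, -0.0136, 0.2205]
tool_rot: [-0.0, 0.707, -0.707, 0.0]
contact_force: [0.7, -0.8, -0.5]
gripper_width: 0.295
```

>>> {"api": "send_rows", "payload": {
  "commands": [
    {"translation":[0,0,0.001],"rot":[0,0,0],"grip":0.015},
    {"translation":[0,0,0],"rot":[0,0,0],"grip":0.015},
    {"translation":[0,0,0.001],"rot":[0,0,0],"grip":0.015},
    {"translation":[0,0,0],"rot":[0,0,0],"grip":0.015},
    {"translation":[0,0,0],"rot":[0,0,0],"grip":0.015}
  ]
}}

```text
t: 21.4
eef_pos: [0.5333, -0.0136, 0.2185]
tool_rot: [-0.0, 0.707, -0.707, 0.0]
contact_force: [-0.1, 0.1, 0.3]
gripper_width: 0.299
```

>>> {"api": "send_rows", "payload": {
  "commands": [
    {"translation":[0,0,0.0005],"rot":[0,0,0],"grip":0.015},
    {"translation":[0,0,0],"rot":[0,0,0],"grip":0.015},
    {"translation":[0,0,0.0005],"rot":[0,0,0],"grip":0.015},
    {"translation":[0,0,0],"rot":[0,0,0],"grip":0.015},
    {"translation":[0,0,0],"rot":[0,0,0],"grip":0.015}
  ]
}}

```text
t: 21.82
eef_pos: [0.5338, -0.0135, 0.2185]
tool_rot: [-0.001, 0.707, -0.707, 0.001]
contact_force: [-1.1, 0.6, 7.5]
gripper_width: 0.292
```

It made contact at .2185, as predicted. I'll ease off and release gently.

>>> {"api": "send_rows", "payload": {
  "commands": [
    {"translation":[0,0,-0.001],"rot":[0,0,0],"grip":0.015},
    {"translation":[0,0,0],"rot":[0,0,0],"grip":0.03},
    {"translation":[0,0,0],"rot":[0,0,0],"grip":0.045},
    {"translation":[0,0,0],"rot":[0,0,0],"grip":0.06},
    {"translation":[0,0,0],"rot":[0,0,0],"grip":0.07}
  ]
}}

```text
t: 22.23
eef_pos: [0.533, -0.0137, 0.218]
tool_rot: [0.0, 0.707, -0.707, -0.0]
contact_force: [-0.1, 1.0, -1.0]
gripper_width: 0.761
```

>>> {"api": "send_rows", "payload": {
  "commands": [
    {"translation":[0,0,0],"rot":[0,0,0],"grip":0.08},
    {"translation":[0,0,0],"rot":[0,0,0],"grip":0.085},
    {"translation":[0,0,-0.01],"rot":[0,0,0],"grip":0.085},
    {"translation":[0,0,-0.03],"rot":[0,0,0],"grip":0.085},
    {"translation":[0,0,-0.04],"rot":[0,0,0],"grip":0.085}
  ]
}}

```text
t: 22.65
eef_pos: [0.5312, -0.0137, 0.2971]
tool_rot: [0.002, 0.707, -0.707, -0.002]
contact_force: [1.3, 0.1, -0.8]
gripper_width: 0.998
```

>>> {"api": "send_rows", "payload": {
  "commands": [
    {"translation":[0.02,0,-0.01],"rot":[0,0,0],"grip":0.085},
    {"translation":[0.04,-0.004,0],"rot":[0,0,0],"grip":0.085},
    {"translation":[0.04,-0.01,0],"rot":[0,0,0],"grip":0.085},
    {"translation":[0.04,-0.01,0],"rot":[0,0,0],"grip":0.085},
    {"translation":[0.04,-0.01,0],"rot":[0,0,0],"grip":0.085}
  ]
}}

```text
t: 23.07
eef_pos: [0.5673, -0.1955, 0.3097]
tool_rot: [-0.0, 0.707, -0.707, 0.001]
contact_force: [1.2, 0.6, 0.7]
gripper_width: 0.996
```

```bash
python3 - <<'E'
from h import *
S=cam('scene');T=cam('top');st()
a=S['pixels'][120:290,120:340,::-1];b=T['pixels'][130:220,200:390,::-1]
cv2.imwrite('pics/v11.png',np.vstack([cv2.resize(a,(440,340)),cv2.resize(b,(440,208))]))
E
```

```text
{'t': 23.1667, 'q': [0.3034, 0.3088, -0.0842, 1.6624, 0.0321, 1.1704, -1.3708], 'joint_vel': [-0.0514, -0.0312, -0.0897, 0.0525, -0.0389, 0.0077, -0.0641], 'joint_torque': [-0.5487, -48.6923, -0.51, -30.2643, -0.0445, -0.1906, 0.7171], 'eef_pos': [0.5667, -0.2023, 0.3088], 'tool_rot': [-0.0014, -0.7033, 0.7109, -0.0016], 'contact_force': [-0.8107, 0.1848, -0.104], 'torque': [-0.0358, 0.0483, -0.0033], 'gripper_width': 0.9949}
```

View pics/v11.png

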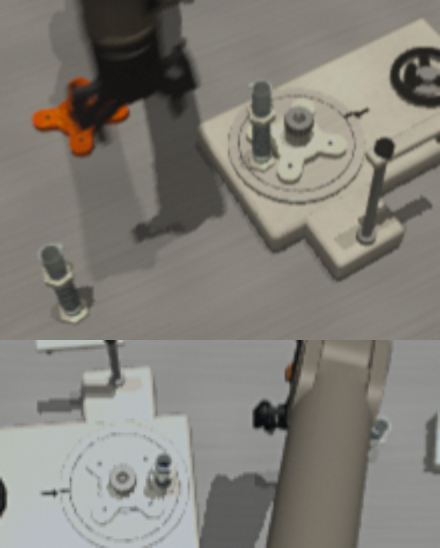

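The first cylinder stands in its pocket. Now cylinder F at (.606,-.3445).

>>> {"api": "send_rows", "payload": {
  "commands": [
    {"translation":[0.035,-0.01,0],"rot":[0,0,0],"grip":0.085},
    {"translation":[0.04,-0.01,0],"rot":[0,0,0],"grip":0.085},
    {"translation":[0.04,-0.01,0],"rot":[0,0,0],"grip":0.085},
    {"translation":[0.03,-0.009,0.02],"rot":[0,0,0],"grip":0.085},
    {"translation":[0.005,0,0.03],"rot":[0,0,0],"grip":0.085}
  ]
}}

```text
t: 23.58
eef_pos: [0.6074, -0.3516, 0.2614]
tool_rot: [-0.0, -0.705, 0.71, -0.005]
contact_force: [-0.3, -0.6, -0.2]
gripper_width: 0.995
```

>>> {"api": "send_rows", "payload": {
  "commands": [
    {"translation":[0,0,0.02],"rot":[0,0,0],"grip":0.085},
    {"translation":[0,0,0],"rot":[0,0,0],"grip":0.085},
    {"translation":[0,0,0],"rot":[0,0,0],"grip":0.085},
    {"translation":[0,0,0],"rot":[0,0,0],"grip":0.085},
    {"translation":[0,0,0],"rot":[0,0,0],"grip":0.085}
  ]
}}

```text
t: 24.0
eef_pos: [0.6074, -0.3433, 0.241]
tool_rot: [-0.001, 0.707, -0.707, 0.002]
contact_force: [-0.2, -0.2, 1.2]
gripper_width: 0.997
```

```bash
python3 - <<'E'
from h import *
S=cam('scene');st()
a=S['pixels'][190:300,90:220,::-1]
cv2.imwrite('pics/v12.png',cv2.resize(a,None,fx=4,fy=4))
E
```

```text
{'t': 24.05, 'q': [0.4502, 0.5198, -0.0365, 1.5023, 0.02, 1.1163, -1.1602], 'joint_vel': [0.0022, 0.0028, 0.0023, 0.0072, -0.0001, -0.0044, -0.0005], 'joint_torque': [0.0336, -61.8946, 0.81, -28.0941, 0.0103, 0.0023, -0.0013], 'eef_pos': [0.6073, -0.3434, 0.2408], 'tool_rot': [-0.0007, 0.7074, -0.7068, 0.0017], 'contact_force': [-0.7837, -0.5181, 0.8832], 'torque': [0.0212, -0.0038, -0.0234], 'gripper_width': 0.9958}
```

View pics/v12.png

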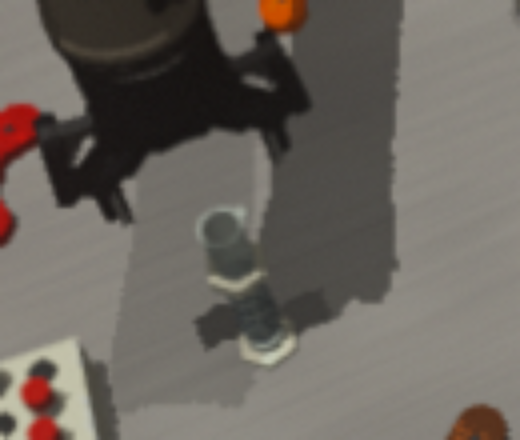

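>>> {"api": "send_rows", "payload": {
  "commands": [
    {"translation":[0.001,0.0005,0.02],"rot":[0,0,0],"grip":0.085},
    {"translation":[0,0,0.025],"rot":[0,0,0],"grip":0.085},
    {"translation":[0,0,0.025],"rot":[0,0,0],"grip":0.085},
    {"translation":[0,0,0.019],"rot":[0,0,0],"grip":0.085},
    {"translation":[0,0,0],"rot":[0,0,0],"grip":0.085}
  ]
}}

```text
t: 24.47
eef_pos: [0.6039, -0.3432, 0.1462]
tool_rot: [0.001, 0.707, -0.707, -0.003]
contact_force: [-0.2, 0.5, -0.4]
gripper_width: 0.996
```

>>> {"api": "send_rows", "payload": {
  "commands": [
    {"translation":[0,0,0],"rot":[0,0,0],"grip":0.06},
    {"translation":[0,0,0],"rot":[0,0,0],"grip":0.05},
    {"translation":[0,0,0],"rot":[0,0,0],"grip":0.04},
    {"translation":[0,0,0],"rot":[0,0,0],"grip":0.03},
    {"translation":[0,0,0],"rot":[0,0,0],"grip":0.015}
  ],
  "force": 30
}}

```text
t: 24.88
eef_pos: [0.6062, -0.3449, 0.1508]
tool_rot: [0.0, -0.707, 0.707, -0.001]
contact_force: [-1.5, 4.1, 15.4]
gripper_width: 0.299
```

>>> {"api": "send_rows", "payload": {
  "commands": [
    {"translation":[0,0,0],"rot":[0,0,0],"grip":0.015},
    {"translation":[0,0,0],"rot":[0,0,0],"grip":0.015},
    {"translation":[0,0,0],"rot":[0,0,0],"grip":0.015},
    {"translation":[0,0,0],"rot":[0,0,0],"grip":0.015},
    {"translation":[0,0,0],"rot":[0,0,0],"grip":0.015}
  ]
}}

```text
t: 25.3
eef_pos: [0.6065, -0.3444, 0.1508]
tool_rot: [-0.001, 0.707, -0.707, 0.001]
contact_force: [-0.1, 1.4, 5.8]
gripper_width: 0.299
```

Gripped. I'll lift it and go round the first cylinder on the -x side to the pocket at (.4617,.042).

>>> {"api": "send_rows", "payload": {
  "commands": [
    {"translation":[0,0,-0.015],"rot":[0,0,0],"grip":0.015},
    {"translation":[0,0,-0.025],"rot":[0,0,0],"grip":0.015},
    {"translation":[0,0,-0.03],"rot":[0,0,0],"grip":0.015},
    {"translation":[0,0,-0.03],"rot":[0,0,0],"grip":0.015},
    {"translation":[0,0,-0.02],"rot":[0,0,0],"grip":0.015}
  ]
}}

```text
t: 25.72
eef_pos: [0.6061, -0.3451, 0.2724]
tool_rot: [0.0, -0.707, 0.707, -0.001]
contact_force: [0.9, 0.1, -1.1]
gripper_width: 0.297
```

>>> {"api": "send_rows", "payload": {
  "commands": [
    {"translation":[-0.01,0.01,0],"rot":[0,0,0],"grip":0.015},
    {"translation":[-0.025,0.02,0],"rot":[0,0,0],"grip":0.015},
    {"translation":[-0.025,0.02,0],"rot":[0,0,0],"grip":0.015},
    {"translation":[-0.025,0.02,0],"rot":[0,0,0],"grip":0.015},
    {"translation":[-0.025,0.02,0],"rot":[0,0,0],"grip":0.015}
  ]
}}

```text
t: 26.13
eef_pos: [0.5143, -0.2336, 0.269]
tool_rot: [-0.0, -0.707, 0.707, 0.0]
contact_force: [0.8, 1.0, -1.4]
gripper_width: 0.294
```

>>> {"api": "send_rows", "payload": {
  "commands": [
    {"translation":[-0.025,0.02,0],"rot":[0,0,0],"grip":0.015},
    {"translation":[-0.025,0.02,0],"rot":[0,0,0],"grip":0.015},
    {"translation":[-0.025,0.02,0],"rot":[0,0,0],"grip":0.015},
    {"translation":[-0.025,0.01,0],"rot":[0,0,0],"grip":0.015},
    {"translation":[-0.025,0,0],"rot":[0,0,0],"grip":0.015}
  ]
}}

```text
t: 26.55
eef_pos: [0.4428, -0.1091, 0.2692]
tool_rot: [-0.001, -0.707, 0.708, 0.0]
contact_force: [0.1, -0.6, -1.5]
gripper_width: 0.295
```

>>> {"api": "send_rows", "payload": {
  "commands": [
    {"translation":[-0.03,0,0],"rot":[0,0,0],"grip":0.015},
    {"translation":[-0.03,0,0],"rot":[0,0,0],"grip":0.015},
    {"translation":[-0.03,0,0],"rot":[0,0,0],"grip":0.015},
    {"translation":[-0.03,0,0],"rot":[0,0,0],"grip":0.015},
    {"translation":[-0.02,0,0],"rot":[0,0,0],"grip":0.015}
  ]
}}

```text
t: 26.97
eef_pos: [0.4452, 0.0332, 0.2695]
tool_rot: [-0.0, 0.708, -0.706, 0.0]
contact_force: [0.3, 0.3, -1.0]
gripper_width: 0.297
```

>>> {"api": "send_rows", "payload": {
  "commands": [
    {"translation":[-0.012,-0.008,0],"rot":[0,0,0],"grip":0.015},
    {"translation":[0,-0.006,0],"rot":[0,0,0],"grip":0.015},
    {"translation":[0,0,0],"rot":[0,0,0],"grip":0.015},
    {"translation":[0,0,0],"rot":[0,0,0],"grip":0.015},
    {"translation":[0,0,0],"rot":[0,0,0],"grip":0.015}
  ]
}}

```text
t: 27.38
eef_pos: [0.4593, 0.041, 0.2691]
tool_rot: [-0.0, -0.706, 0.708, 0.0]
contact_force: [0.3, 0.3, -1.7]
gripper_width: 0.293
```

>>> {"api": "send_rows", "payload": {
  "commands": [
    {"translation":[-0.001,-0.002,0.01],"rot":[0,0,0],"grip":0.015},
    {"translation":[0,0,0.01],"rot":[0,0,0],"grip":0.015},
    {"translation":[0,0,0.008],"rot":[0,0,0],"grip":0.015},
    {"translation":[0,0,0.004],"rot":[0,0,0],"grip":0.015},
    {"translation":[0,0,0],"rot":[0,0,0],"grip":0.015}
  ]
}}

```text
t: 27.8
eef_pos: [0.4606, 0.043, 0.2357]
tool_rot: [-0.001, -0.707, 0.707, 0.001]
contact_force: [-0.2, 0.6, -2.0]
gripper_width: 0.292
```

```bash
python3 - <<'E'
from h import *
S=cam('scene');st()
crops(S,[(255,180),(250,170),(268,186)],'c13')
print(proj(S,[[.4617,.0422,.087]]))
E
```

```text
{'t': 27.85, 'q': [0.0483, 0.1593, -0.304, 2.0382, 0.0579, 0.9539, -1.8565], 'joint_vel': [-0.0021, -0.0122, -0.0004, -0.0183, -0.0016, 0.0079, 0.0019], 'joint_torque': [0.0332, -35.8773, -0.8835, -25.5692, 0.0296, -0.0519, -0.0175], 'eef_pos': [0.4611, 0.0432, 0.2365], 'tool_rot': [-0.0007, -0.7071, 0.7071, 0.0006], 'contact_force': [0.764, -0.314, -1.1154], 'torque': [0.0007, -0.0115, 0.0118], 'gripper_width': 0.2981}
[[255.88759794 172.15008089]]
```

View pics/c13.png

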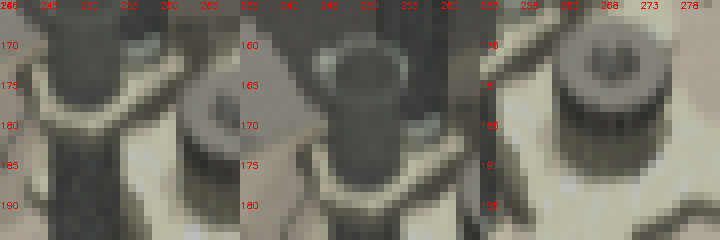

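The held foot, seen past the first cylinder at about scene (257,171), is where I predicted. I'll lower it.

>>> {"api": "send_rows", "payload": {
  "commands": [
    {"translation":[0,0,0.005],"rot":[0,0,0],"grip":0.015},
    {"translation":[0,0,0.005],"rot":[0,0,0],"grip":0.015},
    {"translation":[0,0,0.004],"rot":[0,0,0],"grip":0.015},
    {"translation":[0,0,0.002],"rot":[0,0,0],"grip":0.015},
    {"translation":[0,0,0],"rot":[0,0,0],"grip":0.015}
  ]
}}

```text
t: 28.27
eef_pos: [0.4613, 0.0433, 0.2207]
tool_rot: [0.0, 0.707, -0.707, -0.0]
contact_force: [-0.2, 0.5, -1.7]
gripper_width: 0.297
```

>>> {"api": "send_rows", "payload": {
  "commands": [
    {"translation":[0,0,0.001],"rot":[0,0,0],"grip":0.015},
    {"translation":[0,0,0],"rot":[0,0,0],"grip":0.015},
    {"translation":[0,0,0.0005],"rot":[0,0,0],"grip":0.015},
    {"translation":[0,0,0],"rot":[0,0,0],"grip":0.015},
    {"translation":[0,0,0],"rot":[0,0,0],"grip":0.015}
  ]
}}

```text
t: 28.68
eef_pos: [0.4617, 0.0434, 0.2199]
tool_rot: [-0.0, 0.707, -0.707, 0.0]
contact_force: [0.2, -0.5, -1.0]
gripper_width: 0.298
```

>>> {"api": "send_rows", "payload": {
  "commands": [
    {"translation":[0,0,0.0005],"rot":[0,0,0],"grip":0.015},
    {"translation":[0,0,0],"rot":[0,0,0],"grip":0.015},
    {"translation":[0,0,0.0005],"rot":[0,0,0],"grip":0.015},
    {"translation":[0,0,0],"rot":[0,0,0],"grip":0.015},
    {"translation":[0,0,0],"rot":[0,0,0],"grip":0.015}
  ]
}}

```text
t: 29.1
eef_pos: [0.4616, 0.0434, 0.2188]
tool_rot: [0.0, 0.707, -0.707, -0.0]
contact_force: [0.3, 0.2, -0.1]
gripper_width: 0.295
```

>>> {"api": "send_rows", "payload": {
  "commands": [
    {"translation":[0,0,0.0005],"rot":[0,0,0],"grip":0.015},
    {"translation":[0,0,0],"rot":[0,0,0],"grip":0.015},
    {"translation":[0,0,0.0005],"rot":[0,0,0],"grip":0.015},
    {"translation":[0,0,0],"rot":[0,0,0],"grip":0.015},
    {"translation":[0,0,0],"rot":[0,0,0],"grip":0.015}
  ]
}}

```text
t: 29.52
eef_pos: [0.4616, 0.0434, 0.2178]
tool_rot: [0.0, 0.707, -0.707, -0.0]
contact_force: [0.0, 0.1, -1.5]
gripper_width: 0.297
```

>>> {"api": "send_rows", "payload": {
  "commands": [
    {"translation":[0,0,0.0005],"rot":[0,0,0],"grip":0.015},
    {"translation":[0,0,0],"rot":[0,0,0],"grip":0.015},
    {"translation":[0,0,0],"rot":[0,0,0],"grip":0.015},
    {"translation":[0,0,0],"rot":[0,0,0],"grip":0.015},
    {"translation":[0,0,0],"rot":[0,0,0],"grip":0.015}
  ]
}}

```text
t: 29.93
eef_pos: [0.4619, 0.0435, 0.2177]
tool_rot: [-0.0, 0.707, -0.707, 0.0]
contact_force: [-1.0, 0.1, 4.9]
gripper_width: 0.296
```

Contact at .2177, again as predicted. Releasing.

>>> {"api": "send_rows", "payload": {
  "commands": [
    {"translation":[0,0,-0.0005],"rot":[0,0,0],"grip":0.015},
    {"translation":[0,0,0],"rot":[0,0,0],"grip":0.03},
    {"translation":[0,0,0],"rot":[0,0,0],"grip":0.045},
    {"translation":[0,0,0],"rot":[0,0,0],"grip":0.06},
    {"translation":[0,0,0],"rot":[0,0,0],"grip":0.07}
  ]
}}

```text
t: 30.35
eef_pos: [0.4615, 0.0433, 0.2176]
tool_rot: [-0.0, -0.707, 0.707, 0.0]
contact_force: [1.3, -0.9, 0.3]
gripper_width: 0.767
```

>>> {"api": "send_rows", "payload": {
  "commands": [
    {"translation":[0,0,0],"rot":[0,0,0],"grip":0.08},
    {"translation":[0,0,0],"rot":[0,0,0],"grip":0.085},
    {"translation":[0,0,-0.01],"rot":[0,0,0],"grip":0.085},
    {"translation":[0,0,-0.03],"rot":[0,0,0],"grip":0.085},
    {"translation":[0,0,-0.04],"rot":[0,0,0],"grip":0.085}
  ]
}}

```text
t: 30.77
eef_pos: [0.4597, 0.043, 0.297]
tool_rot: [0.002, 0.707, -0.707, -0.002]
contact_force: [0.5, -0.5, 0.5]
gripper_width: 0.997
```

>>> {"api": "send_rows", "payload": {
  "commands": [
    {"translation":[-0.02,0,-0.01],"rot":[0,0,0],"grip":0.085},
    {"translation":[-0.04,0,0],"rot":[0,0,0],"grip":0.085},
    {"translation":[-0.04,0,0],"rot":[0,0,0],"grip":0.085},
    {"translation":[-0.04,0,0],"rot":[0,0,0],"grip":0.085},
    {"translation":[-0.04,0,0],"rot":[0,0,0],"grip":0.085}
  ]
}}

```text
t: 31.18
eef_pos: [0.4615, 0.225, 0.309]
tool_rot: [0.001, -0.707, 0.707, -0.0]
contact_force: [0.0, 0.4, -0.6]
gripper_width: 0.998
```

```bash
python3 - <<'E'
from h import *
S=cam('scene','s14');T=cam('top','t14');st()
a=S['pixels'][110:260,200:400,::-1];b=T['pixels'][150:250,150:310,::-1]
cv2.imwrite('pics/v14.png',np.hstack([cv2.resize(a,(400,300)),cv2.resize(b,(400,300))]))
crops(T,[(230,197),(250,192),(187,198)],'c14')
E
```

```text
{'t': 31.2833, 'q': [-0.1875, 0.1869, -0.451, 1.8358, 0.0858, 1.1355, -2.2284], 'joint_vel': [0.0551, -0.0253, 0.0902, 0.0468, 0.0183, 0.0211, 0.0835], 'joint_torque': [-0.7457, -37.4692, -2.2165, -29.1026, 0.1306, -0.1883, -0.9087], 'eef_pos': [0.46, 0.2308, 0.309], 'tool_rot': [-0.0018, 0.7107, -0.7035, -0.0014], 'contact_force': [-0.3206, 0.9708, -0.7577], 'torque': [-0.0216, 0.0167, 0.068], 'gripper_width': 0.9912}
```

View pics/v14.png

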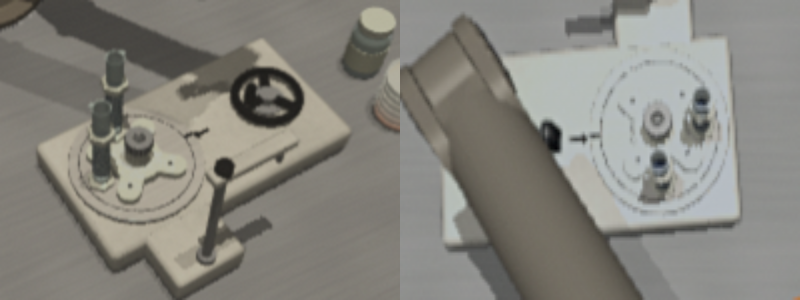

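View pics/c14.png

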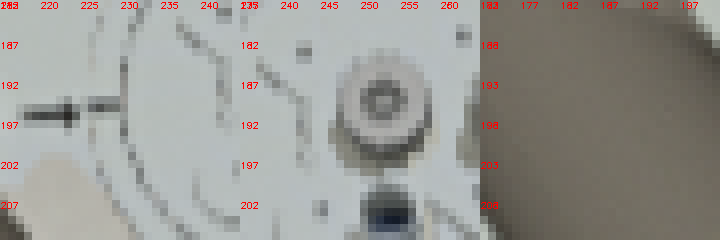

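Both cylinders stand, the mark hasn't moved, and the collar and star are in place. Now I'll measure the handwheel and handle from the first pictures.

```bash
python3 - <<'E'
from h import *
for n,(u,v) in(('scene',(333,157)),('top',(187,198))):
    c=cam(n); im=cv2.imread(f'pics/{n}0.png').astype(int).sum(2)
    m=np.zeros(im.shape,np.uint8); m[v-25:v+25,u-25:u+25]=(im[v-25:v+25,u-25:u+25]<170)
    cnt=max(cv2.findContours(m,cv2.RETR_EXTERNAL,cv2.CHAIN_APPROX_NONE)[0],key=cv2.contourArea)[:,0]
    Q=np.array([onz(c,a,b,.072)[:2] for a,b in cnt])
    if n=='top': pass
    (x,y),r=cv2.minEnclosingCircle((Q*1000).astype(np.float32)); A=np.c_[2*Q,np.ones(len(Q))];s=np.linalg.lstsq(A,(Q**2).sum(1),rcond=None)[0];print(n,'wheel',x,y,r,'ls',s[:2].round(4),np.sqrt(s[2]+s[0]**2+s[1]**2).round(4))
    for yaw in(5.5,):
        t=np.radians(yaw);yh=np.array([-np.sin(t),np.cos(t)]);ax=np.array([.5262,.05]);hw=ax+.25*yh;print('pred hw',hw.round(4),'handle',(ax+.21*yh).round(4)); print('handle top px',proj(c,[[*(ax+.21*yh),.119]]).round(1))
    im=cv2.imread(f'pics/{n}0.png')[v-20:v+20,u-20:u+20];cv2.imwrite(f'pics/hw_{n}.png',cv2.resize(np.clip(im.astype(int)*2,0,255).astype(np.uint8),(400,400),interpolation=0))
cv2.imwrite('pics/hw.png',np.hstack([cv2.imread('pics/hw_scene.png'),cv2.imread('pics/hw_top.png')]))
E
```

```text
scene wheel 507.3584289550781 295.1600646972656 59.4984130859375 ls [0.5082 0.2954] 0.0568
pred hw [0.5022 0.2988] handle [0.5061 0.259 ]
handle top px [[325.1 151.6]]
top wheel 498.67999267578125 296.5394287109375 56.25752639770508 ls [0.4989 0.2967] 0.054
pred hw [0.5022 0.2988] handle [0.5061 0.259 ]
handle top px [[195.  194.2]]
```

View pics/hw.png

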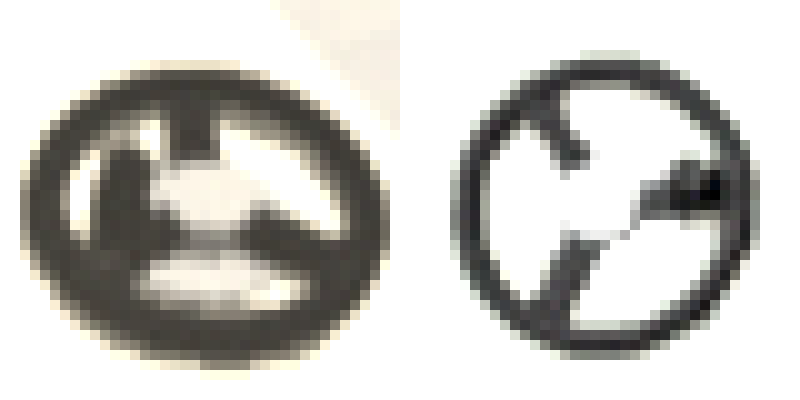

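>>> {"api": "send_rows", "payload": {
  "commands": [
    {"translation":[-0.02,-0.02,0],"rot":[0,0,0],"grip":0.085},
    {"translation":[-0.015,-0.02,0.01],"rot":[0,0,0],"grip":0.085},
    {"translation":[0,-0.006,0.03],"rot":[0,0,0],"grip":0.085},
    {"translation":[0,0,0.04],"rot":[0,0,0],"grip":0.085},
    {"translation":[0,0,0.04],"rot":[0,0,0],"grip":0.085}
  ]
}}

```text
t: 31.8
eef_pos: [0.5094, 0.2567, 0.1876]
tool_rot: [0.001, -0.706, 0.708, -0.001]
contact_force: [0.6, 0.3, -0.7]
gripper_width: 0.991
```

>>> {"api": "send_rows", "payload": {
  "commands": [
    {"translation":[0,0,0.02],"rot":[0,0,0],"grip":0.085},
    {"translation":[0,0,0],"rot":[0,0,0],"grip":0.085},
    {"translation":[0,0,0],"rot":[0,0,0],"grip":0.085},
    {"translation":[0,0,0],"rot":[0,0,0],"grip":0.085},
    {"translation":[0,0,0],"rot":[0,0,0],"grip":0.085}
  ]
}}

```text
t: 32.22
eef_pos: [0.5091, 0.2587, 0.1703]
tool_rot: [0.002, -0.707, 0.707, -0.001]
contact_force: [-1.0, -1.0, -0.3]
gripper_width: 0.994
```

```bash
python3 - <<'E'
from h import *
S=cam('scene');st()
a=S['pixels'][100:200,270:390,::-1]
cv2.imwrite('pics/v15.png',cv2.resize(np.clip(a.astype(int)*1.8,0,255).astype(np.uint8),None,fx=5,fy=5))
E
```

```text
{'t': 32.2667, 'q': [-0.2539, 0.4257, -0.4139, 1.8633, 0.2161, 0.8924, -2.3421], 'joint_vel': [-0.0021, 0.0049, -0.0025, 0.0086, 0.0012, -0.0056, -0.0016], 'joint_torque': [0.1094, -50.2781, -3.8312, -23.8269, 0.0156, 0.0073, 0.0069], 'eef_pos': [0.5089, 0.2588, 0.1701], 'tool_rot': [0.0018, -0.7069, 0.7073, -0.0007], 'contact_force': [-0.8633, 0.6092, 0.0143], 'torque': [-0.0028, -0.0738, -0.0018], 'gripper_width': 0.9908}
```

View pics/v15.png

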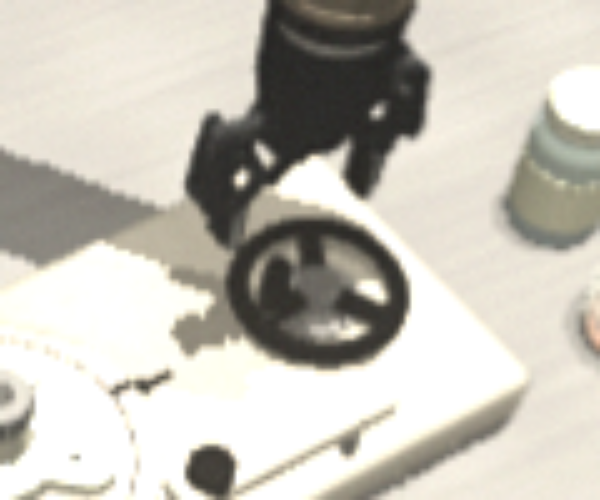

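>>> {"api": "send_rows", "payload": {
  "commands": [
    {"translation":[0.001,0.002,0.02],"rot":[0,0,0],"grip":0.085},
    {"translation":[0,0,0.02],"rot":[0,0,0],"grip":0.085},
    {"translation":[0,0,0.02],"rot":[0,0,0],"grip":0.085},
    {"translation":[0,0,0.011],"rot":[0,0,0],"grip":0.085},
    {"translation":[0,0,0],"rot":[0,0,0],"grip":0.085}
  ]
}}

```text
t: 32.68
eef_pos: [0.5049, 0.2568, 0.0956]
tool_rot: [0.001, 0.707, -0.707, -0.0]
contact_force: [-0.6, -0.4, -0.5]
gripper_width: 0.993
```

>>> {"api": "send_rows", "payload": {
  "commands": [
    {"translation":[0,0,0],"rot":[0,0,0],"grip":0.06},
    {"translation":[0,0,0],"rot":[0,0,0],"grip":0.05},
    {"translation":[0,0,0],"rot":[0,0,0],"grip":0.04},
    {"translation":[0,0,0],"rot":[0,0,0],"grip":0.03},
    {"translation":[0,0,0],"rot":[0,0,0],"grip":0.02}
  ],
  "force": 30
}}

```text
t: 33.1
eef_pos: [0.506, 0.2576, 0.0976]
tool_rot: [0.001, -0.707, 0.707, -0.0]
contact_force: [0.0, -0.7, 0.6]
gripper_width: 0.295
```

>>> {"api": "send_rows", "payload": {
  "commands": [
    {"translation":[0,0,0],"rot":[0,0,0],"grip":0.008},
    {"translation":[0,0,0],"rot":[0,0,0],"grip":0.008},
    {"translation":[0,0,0],"rot":[0,0,0],"grip":0.008},
    {"translation":[0,0,0],"rot":[0,0,0],"grip":0.008},
    {"translation":[0,0,0],"rot":[0,0,0],"grip":0.008}
  ]
}}

```text
t: 33.52
eef_pos: [0.5063, 0.2602, 0.098]
tool_rot: [-0.002, 0.708, -0.707, -0.001]
contact_force: [1.3, 4.5, 0.8]
gripper_width: 0.205
```

```bash
python3 - <<'E'
from h import *
S=cam('scene');st()
a=S['pixels'][100:200,220:390,::-1]
cv2.imwrite('pics/v16.png',cv2.resize(np.clip(a.astype(int)*1.8,0,255).astype(np.uint8),None,fx=4.5,fy=4.5))
E
```

```text
{'t': 33.5667, 'q': [-0.2838, 0.5197, -0.3849, 1.9161, 0.2736, 0.752, -2.3923], 'joint_vel': [0.0015, -0.0015, -0.0002, -0.0003, -0.0005, 0.0006, 0.0], 'joint_torque': [2.5832, -52.5418, -1.5555, -18.4876, 0.648, 1.1722, -0.0008], 'eef_pos': [0.5063, 0.2602, 0.098], 'tool_rot': [-0.0024, 0.7077, -0.7065, -0.0006], 'contact_force': [0.8159, 5.7351, 1.4207], 'torque': [0.9503, -0.1048, -0.0042], 'gripper_width': 0.2059}
```

View pics/v16.png

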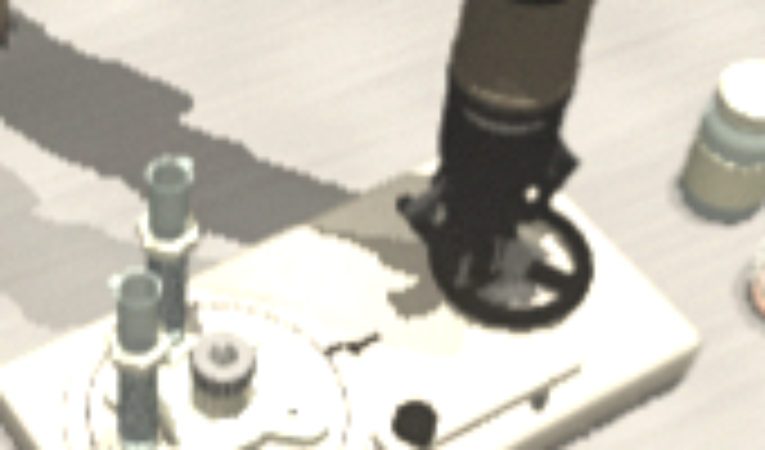

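The handle is gripped. The tool was pulled +2.6 mm in y, so I'll re-centre on that. Now the row increments for a gentle counter-clockwise circle of 40 mm radius.

```bash
cat > circ.py <<'E'
import numpy as np
st=[1,2,3,4]+[5]*68+[4,3,2,1]
th=np.cumsum([0]+st); ph=np.radians(-84.5+th)
P=np.round(.04*np.c_[np.cos(ph),np.sin(ph)],4); D=np.diff(P,axis=0)
print(th[-1],len(st))
for i in range(0,len(st),5):
    print(i//5,th[min(i+5,len(st))],[[round(float(-d[1]),4),round(float(-d[0]),4)] for d in D[i:i+5]], 'end rel', (P[min(i+5,len(st))]-P[0]).round(4))
E
python3 circ.py
```

```text
360 76
0 15 [[-0.0001, -0.0007], [-0.0001, -0.0014], [-0.0004, -0.0021], [-0.0007, -0.0027], [-0.001, -0.0033]] end rel [0.0102 0.0023]
1 40 [[-0.0014, -0.0032], [-0.0016, -0.0031], [-0.0019, -0.0029], [-0.0022, -0.0028], [-0.0024, -0.0025]] end rel [0.0247 0.0118]
2 65 [[-0.0026, -0.0024], [-0.0027, -0.0021], [-0.003, -0.0018], [-0.0031, -0.0016], [-0.0032, -0.0013]] end rel [0.0339 0.0264]
3 90 [[-0.0034, -0.001], [-0.0034, -0.0008], [-0.0035, -0.0004], [-0.0034, -0.0001], [-0.0035, 0.0002]] end rel [0.036  0.0436]
4 115 [[-0.0035, 0.0005], [-0.0034, 0.0008], [-0.0033, 0.001], [-0.0032, 0.0014], [-0.0031, 0.0016]] end rel [0.0307 0.0601]
5 140 [[-0.0029, 0.0019], [-0.0028, 0.0022], [-0.0025, 0.0024], [-0.0024, 0.0026], [-0.0021, 0.0027]] end rel [0.0189 0.0728]
6 165 [[-0.0018, 0.003], [-0.0016, 0.0031], [-0.0013, 0.0032], [-0.001, 0.0034], [-0.0008, 0.0034]] end rel [0.0028 0.0793]
7 190 [[-0.0004, 0.0035], [-0.0001, 0.0034], [0.0002, 0.0035], [0.0005, 0.0035], [0.0008, 0.0034]] end rel [-0.0145  0.0783]
8 215 [[0.001, 0.0033], [0.0014, 0.0032], [0.0016, 0.0031], [0.0019, 0.0029], [0.0022, 0.0028]] end rel [-0.0298  0.0702]
9 240 [[0.0024, 0.0025], [0.0026, 0.0024], [0.0027, 0.0021], [0.003, 0.0018], [0.0031, 0.0016]] end rel [-0.0402  0.0564]
10 265 [[0.0032, 0.0013], [0.0034, 0.001], [0.0034, 0.0008], [0.0035, 0.0004], [0.0034, 0.0001]] end rel [-0.0438  0.0395]
11 290 [[0.0035, -0.0002], [0.0035, -0.0005], [0.0034, -0.0008], [0.0033, -0.001], [0.0032, -0.0014]] end rel [-0.0399  0.0226]
12 315 [[0.0031, -0.0016], [0.0029, -0.0019], [0.0028, -0.0022], [0.0025, -0.0024], [0.0024, -0.0026]] end rel [-0.0292  0.0089]
13 340 [[0.0021, -0.0027], [0.0018, -0.003], [0.0016, -0.0031], [0.0013, -0.0032], [0.001, -0.0034]] end rel [-0.0138  0.0011]
14 359 [[0.0008, -0.0034], [0.0004, -0.0035], [0.0001, -0.0028], [-0.0, -0.002], [-0.0001, -0.0014]] end rel [-0.0007 -0.0001]
15 360 [[-0.0001, -0.0007]] end rel [0. 0.]
```

>>> {"api": "send_rows", "payload": {
  "commands": [
    {"translation":[-0.001,0,0],"rot":[0,0,0],"grip":0.008},
    {"translation":[-0.001,0,0],"rot":[0,0,0],"grip":0.008},
    {"translation":[-0.001,0,0],"rot":[0,0,0],"grip":0.008},
    {"translation":[0,0,0],"rot":[0,0,0],"grip":0.008},
    {"translation":[0,0,0],"rot":[0,0,0],"grip":0.008}
  ]
}}

```text
t: 33.98
eef_pos: [0.5063, 0.2604, 0.0979]
tool_rot: [0.0, -0.707, 0.707, -0.001]
contact_force: [-0.6, -0.4, 9.0]
gripper_width: 0.204
```

>>> {"api": "send_rows", "payload": {
  "commands": [
    {"translation":[-0.0001,-0.0007,-0.001],"rot":[0,0,0],"grip":0.008},
    {"translation":[-0.0001,-0.0014,0],"rot":[0,0,0],"grip":0.008},
    {"translation":[-0.0004,-0.0021,0],"rot":[0,0,0],"grip":0.008},
    {"translation":[-0.0007,-0.0027,0],"rot":[0,0,0],"grip":0.008},
    {"translation":[-0.001,-0.0033,0],"rot":[0,0,0],"grip":0.008}
  ]
}}

```text
t: 34.4
eef_pos: [0.5149, 0.2621, 0.0979]
tool_rot: [0.001, 0.707, -0.707, -0.0]
contact_force: [-3.1, -0.6, 7.3]
gripper_width: 0.198
```

>>> {"api": "send_rows", "payload": {
  "commands": [
    {"translation":[-0.0014,-0.0032,0],"rot":[0,0,0],"grip":0.008},
    {"translation":[-0.0016,-0.0031,0],"rot":[0,0,0],"grip":0.008},
    {"translation":[-0.0019,-0.0029,0],"rot":[0,0,0],"grip":0.008},
    {"translation":[-0.0022,-0.0028,0],"rot":[0,0,0],"grip":0.008},
    {"translation":[-0.0024,-0.0025,0],"rot":[0,0,0],"grip":0.008}
  ]
}}

```text
t: 34.82
eef_pos: [0.5301, 0.271, 0.0979]
tool_rot: [-0.001, -0.707, 0.707, -0.0]
contact_force: [-3.3, -1.9, 6.2]
gripper_width: 0.204
```

```bash
python3 - <<'E'
from h import *
S=cam('scene');st()
a=S['pixels'][100:240,220:390,::-1]
cv2.imwrite('pics/v17.png',cv2.resize(np.clip(a.astype(int)*1.6,0,255).astype(np.uint8),None,fx=4.,fy=4.))
E
```

```text
{'t': 34.8667, 'q': [-0.2935, 0.5566, -0.3761, 1.8475, 0.2781, 0.7891, -2.3867], 'joint_vel': [0.0022, 0.0014, -0.0003, 0.0033, 0.0058, -0.0393, 0.0016], 'joint_torque': [0.7462, -56.6639, -4.1649, -18.8571, -0.24, 0.9107, 0.0045], 'eef_pos': [0.531, 0.272, 0.098], 'tool_rot': [-0.0001, -0.707, 0.7072, -0.0004], 'contact_force': [1.594, 0.2732, -0.2613], 'torque': [-0.0138, -0.3248, 0.0048], 'gripper_width': 0.2035}
```

View pics/v17.png

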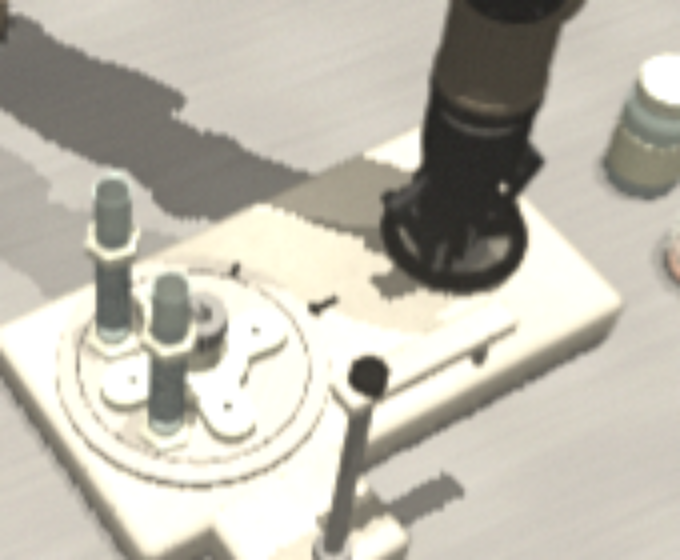

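It's turning smoothly: at about 40° both cylinders stand, and the mark has moved counter-clockwise to crop (235,268). Continuing.

>>> {"api": "send_rows", "payload": {
  "commands": [
    {"translation":[-0.0026,-0.0024,0],"rot":[0,0,0],"grip":0.008},
    {"translation":[-0.0027,-0.0021,0],"rot":[0,0,0],"grip":0.008},
    {"translation":[-0.003,-0.0018,0],"rot":[0,0,0],"grip":0.008},
    {"translation":[-0.0031,-0.0016,0],"rot":[0,0,0],"grip":0.008},
    {"translation":[-0.0032,-0.0013,0],"rot":[0,0,0],"grip":0.008}
  ]
}}

```text
t: 35.28
eef_pos: [0.5399, 0.2852, 0.0979]
tool_rot: [-0.001, -0.707, 0.708, -0.001]
contact_force: [-1.1, -3.4, 6.6]
gripper_width: 0.2
```

>>> {"api": "send_rows", "payload": {
  "commands": [
    {"translation":[-0.0034,-0.001,0],"rot":[0,0,0],"grip":0.008},
    {"translation":[-0.0034,-0.0008,0],"rot":[0,0,0],"grip":0.008},
    {"translation":[-0.0035,-0.0004,0],"rot":[0,0,0],"grip":0.008},
    {"translation":[-0.0034,-0.0001,0],"rot":[0,0,0],"grip":0.008},
    {"translation":[-0.0035,0.0002,0],"rot":[0,0,0],"grip":0.008}
  ]
}}

```text
t: 35.7
eef_pos: [0.5427, 0.3021, 0.098]
tool_rot: [-0.001, -0.707, 0.708, -0.001]
contact_force: [0.5, -4.3, 5.0]
gripper_width: 0.204
```

>>> {"api": "send_rows", "payload": {
  "commands": [
    {"translation":[-0.0035,0.0005,0],"rot":[0,0,0],"grip":0.008},
    {"translation":[-0.0034,0.0008,0],"rot":[0,0,0],"grip":0.008},
    {"translation":[-0.0033,0.001,0],"rot":[0,0,0],"grip":0.008},
    {"translation":[-0.0032,0.0014,0],"rot":[0,0,0],"grip":0.008},
    {"translation":[-0.0031,0.0016,0],"rot":[0,0,0],"grip":0.008}
  ]
}}

```text
t: 36.12
eef_pos: [0.537, 0.3207, 0.098]
tool_rot: [0.001, -0.707, 0.707, -0.0]
contact_force: [3.8, -3.3, 3.1]
gripper_width: 0.199
```

>>> {"api": "send_rows", "payload": {
  "commands": [
    {"translation":[-0.0029,0.0019,0],"rot":[0,0,0],"grip":0.008},
    {"translation":[-0.0028,0.0022,0],"rot":[0,0,0],"grip":0.008},
    {"translation":[-0.0025,0.0024,0],"rot":[0,0,0],"grip":0.008},
    {"translation":[-0.0024,0.0026,0],"rot":[0,0,0],"grip":0.008},
    {"translation":[-0.0021,0.0027,0],"rot":[0,0,0],"grip":0.008}
  ]
}}

```text
t: 36.53
eef_pos: [0.5242, 0.3339, 0.098]
tool_rot: [-0.0, 0.707, -0.707, -0.0]
contact_force: [3.7, -1.1, 3.9]
gripper_width: 0.2
```

```bash
python3 - <<'E'
from h import *
S=cam('scene');st()
a=S['pixels'][100:240,220:390,::-1]
cv2.imwrite('pics/v18.png',cv2.resize(np.clip(a.astype(int)*1.6,0,255).astype(np.uint8),None,fx=3.,fy=3.))
E
```

```text
{'t': 36.5833, 'q': [-0.3907, 0.5897, -0.3769, 1.7873, 0.2822, 0.818, -2.4737], 'joint_vel': [0.0001, -0.0012, -0.0186, 0.007, -0.0205, 0.0108, 0.0156], 'joint_torque': [2.6466, -55.473, -2.1137, -20.7454, 0.5222, 0.0463, 0.0268], 'eef_pos': [0.523, 0.3347, 0.0979], 'tool_rot': [-0.0, 0.7076, -0.7066, -0.0007], 'contact_force': [-0.8047, 0.4008, 6.1671], 'torque': [-0.0396, 0.0084, -0.0179], 'gripper_width': 0.1966}
```

View pics/v18.png

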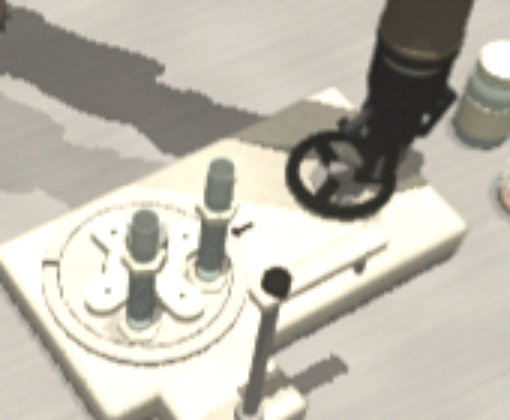

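At about 140° the forces are small and both cylinders still stand. Continuing.

>>> {"api": "send_rows", "payload": {
  "commands": [
    {"translation":[-0.0018,0.003,0],"rot":[0,0,0],"grip":0.008},
    {"translation":[-0.0016,0.0031,0],"rot":[0,0,0],"grip":0.008},
    {"translation":[-0.0013,0.0032,0],"rot":[0,0,0],"grip":0.008},
    {"translation":[-0.001,0.0034,0],"rot":[0,0,0],"grip":0.008},
    {"translation":[-0.0008,0.0034,0],"rot":[0,0,0],"grip":0.008}
  ]
}}

```text
t: 37.0
eef_pos: [0.508, 0.3399, 0.0979]
tool_rot: [-0.0, 0.707, -0.707, -0.0]
contact_force: [3.4, -0.8, 5.6]
gripper_width: 0.199
```

>>> {"api": "send_rows", "payload": {
  "commands": [
    {"translation":[-0.0004,0.0035,0],"rot":[0,0,0],"grip":0.008},
    {"translation":[-0.0001,0.0034,0],"rot":[0,0,0],"grip":0.008},
    {"translation":[0.0002,0.0035,0],"rot":[0,0,0],"grip":0.008},
    {"translation":[0.0005,0.0035,0],"rot":[0,0,0],"grip":0.008},
    {"translation":[0.0008,0.0034,0],"rot":[0,0,0],"grip":0.008}
  ]
}}

```text
t: 37.42
eef_pos: [0.4909, 0.3385, 0.0979]
tool_rot: [-0.0, 0.707, -0.707, 0.0]
contact_force: [5.2, -1.1, 4.3]
gripper_width: 0.2
```

>>> {"api": "send_rows", "payload": {
  "commands": [
    {"translation":[0.001,0.0033,0],"rot":[0,0,0],"grip":0.008},
    {"translation":[0.0014,0.0032,0],"rot":[0,0,0],"grip":0.008},
    {"translation":[0.0016,0.0031,0],"rot":[0,0,0],"grip":0.008},
    {"translation":[0.0019,0.0029,0],"rot":[0,0,0],"grip":0.008},
    {"translation":[0.0022,0.0028,0],"rot":[0,0,0],"grip":0.008}
  ]
}}

```text
t: 37.83
eef_pos: [0.4761, 0.3303, 0.098]
tool_rot: [0.0, -0.707, 0.707, -0.0]
contact_force: [7.0, -0.6, 3.5]
gripper_width: 0.2
```

>>> {"api": "send_rows", "payload": {
  "commands": [
    {"translation":[0.0024,0.0025,0],"rot":[0,0,0],"grip":0.008},
    {"translation":[0.0026,0.0024,0],"rot":[0,0,0],"grip":0.008},
    {"translation":[0.0027,0.0021,0],"rot":[0,0,0],"grip":0.008},
    {"translation":[0.003,0.0018,0],"rot":[0,0,0],"grip":0.008},
    {"translation":[0.0031,0.0016,0],"rot":[0,0,0],"grip":0.008}
  ]
}}

```text
t: 38.25
eef_pos: [0.4662, 0.3169, 0.098]
tool_rot: [0.001, -0.707, 0.707, -0.0]
contact_force: [7.8, 0.8, 0.9]
gripper_width: 0.197
```

>>> {"api": "send_rows", "payload": {
  "commands": [
    {"translation":[0.0032,0.0013,0],"rot":[0,0,0],"grip":0.008},
    {"translation":[0.0034,0.001,0],"rot":[0,0,0],"grip":0.008},
    {"translation":[0.0034,0.0008,0],"rot":[0,0,0],"grip":0.008},
    {"translation":[0.0035,0.0004,0],"rot":[0,0,0],"grip":0.008},
    {"translation":[0.0034,0.0001,0],"rot":[0,0,0],"grip":0.008}
  ]
}}

```text
t: 38.67
eef_pos: [0.4625, 0.3011, 0.098]
tool_rot: [-0.002, 0.707, -0.707, -0.0]
contact_force: [7.8, 3.4, 0.0]
gripper_width: 0.202
```

>>> {"api": "send_rows", "payload": {
  "commands": [
    {"translation":[0.0035,-0.0002,0],"rot":[0,0,0],"grip":0.008},
    {"translation":[0.0035,-0.0005,0],"rot":[0,0,0],"grip":0.008},
    {"translation":[0.0034,-0.0008,0],"rot":[0,0,0],"grip":0.008},
    {"translation":[0.0033,-0.001,0],"rot":[0,0,0],"grip":0.008},
    {"translation":[0.0032,-0.0014,0],"rot":[0,0,0],"grip":0.008}
  ]
}}

```text
t: 39.08
eef_pos: [0.4654, 0.2854, 0.098]
tool_rot: [-0.002, 0.708, -0.707, -0.001]
contact_force: [3.4, 5.2, 0.8]
gripper_width: 0.201
```

>>> {"api": "send_rows", "payload": {
  "commands": [
    {"translation":[0.0031,-0.0016,0],"rot":[0,0,0],"grip":0.008},
    {"translation":[0.0029,-0.0019,0],"rot":[0,0,0],"grip":0.008},
    {"translation":[0.0028,-0.0022,0],"rot":[0,0,0],"grip":0.008},
    {"translation":[0.0025,-0.0024,0],"rot":[0,0,0],"grip":0.008},
    {"translation":[0.0024,-0.0026,0],"rot":[0,0,0],"grip":0.008}
  ]
}}

```text
t: 39.5
eef_pos: [0.4747, 0.2716, 0.0979]
tool_rot: [-0.0, 0.708, -0.706, -0.001]
contact_force: [-0.3, 5.3, 5.0]
gripper_width: 0.202
```

```bash
python3 - <<'E'
from h import *
S=cam('scene');T=cam('top');st()
a=S['pixels'][100:240,220:390,::-1]
cv2.imwrite('pics/v19.png',cv2.resize(np.clip(a.astype(int)*1.6,0,255).astype(np.uint8),None,fx=3.,fy=3.))
E
```

```text
{'t': 39.6, 'q': [-0.3207, 0.4931, -0.3897, 1.9645, 0.2704, 0.7332, -2.4408], 'joint_vel': [-0.0019, -0.0015, 0.0022, 0.0027, -0.0005, -0.0014, -0.0075], 'joint_torque': [0.5685, -48.7764, -3.17, -16.7135, 0.0098, 1.2107, 0.0736], 'eef_pos': [0.4762, 0.2702, 0.0979], 'tool_rot': [-0.0005, 0.7073, -0.7069, -0.0005], 'contact_force': [1.9318, 3.5728, 3.166], 'torque': [0.6536, -0.3834, 0.0036], 'gripper_width': 0.2024}
```

View pics/v19.png

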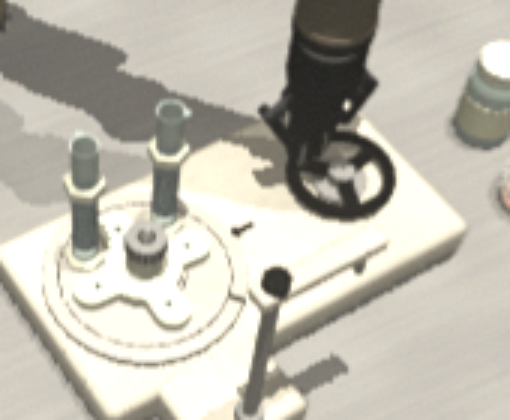

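At about 315°. I'll finish the turn, then look before letting go.

>>> {"api": "send_rows", "payload": {
  "commands": [
    {"translation":[0.0021,-0.0027,0],"rot":[0,0,0],"grip":0.008},
    {"translation":[0.0018,-0.003,0],"rot":[0,0,0],"grip":0.008},
    {"translation":[0.0016,-0.0031,0],"rot":[0,0,0],"grip":0.008},
    {"translation":[0.0013,-0.0032,0],"rot":[0,0,0],"grip":0.008},
    {"translation":[0.001,-0.0034,0],"rot":[0,0,0],"grip":0.008}
  ]
}}

```text
t: 40.02
eef_pos: [0.4901, 0.2623, 0.0979]
tool_rot: [0.001, 0.708, -0.707, -0.001]
contact_force: [-2.7, 2.9, 9.4]
gripper_width: 0.198
```

>>> {"api": "send_rows", "payload": {
  "commands": [
    {"translation":[0.0008,-0.0034,0],"rot":[0,0,0],"grip":0.008},
    {"translation":[0.0004,-0.0035,0],"rot":[0,0,0],"grip":0.008},
    {"translation":[0.0001,-0.0028,0],"rot":[0,0,0],"grip":0.008},
    {"translation":[0,-0.002,0],"rot":[0,0,0],"grip":0.008},
    {"translation":[-0.0001,-0.0014,0],"rot":[0,0,0],"grip":0.008}
  ]
}}

```text
t: 40.43
eef_pos: [0.5035, 0.2602, 0.0979]
tool_rot: [0.001, 0.707, -0.707, -0.0]
contact_force: [-2.8, 0.2, 10.2]
gripper_width: 0.202
```

>>> {"api": "send_rows", "payload": {
  "commands": [
    {"translation":[-0.0001,-0.0007,0],"rot":[0,0,0],"grip":0.008},
    {"translation":[0,0,0],"rot":[0,0,0],"grip":0.008},
    {"translation":[0,0,0],"rot":[0,0,0],"grip":0.008},
    {"translation":[0,0,0],"rot":[0,0,0],"grip":0.008},
    {"translation":[0,0,0],"rot":[0,0,0],"grip":0.008}
  ]
}}

```text
t: 40.85
eef_pos: [0.5044, 0.2602, 0.0979]
tool_rot: [0.001, 0.707, -0.707, -0.0]
contact_force: [-1.0, -0.0, 8.0]
gripper_width: 0.199
```

```bash
python3 - <<'E'
from h import *
S=cam('scene');T=cam('top');st()
a=cv2.imread('pics/scene0.png')[160:200,275:320];b=S['pixels'][160:200,275:320,::-1]
c=cv2.imread('pics/top0.png')[180:210,205:250];d=T['pixels'][180:210,205:250,::-1]
f=lambda x:cv2.resize(x,None,fx=8,fy=8,interpolation=0)
cv2.imwrite('pics/v20.png',np.vstack([np.hstack([f(a),f(b)]),np.hstack([f(c),f(d)])]))
E
```

```text
{'t': 40.95, 'q': [-0.2893, 0.5197, -0.3814, 1.9156, 0.2717, 0.7585, -2.3947], 'joint_vel': [0.0, -0.0002, 0.0001, 0.0006, 0.0015, 0.0003, 0.0003], 'joint_torque': [0.5405, -48.9519, -3.0659, -18.6715, 0.2157, -0.1676, 0.001], 'eef_pos': [0.5044, 0.2602, 0.0979], 'tool_rot': [0.001, 0.7072, -0.707, -0.0003], 'contact_force': [-1.2998, 0.6503, 9.0437], 'torque': [0.0778, 0.2429, 0.0282], 'gripper_width': 0.2009}
```

View pics/v20.png

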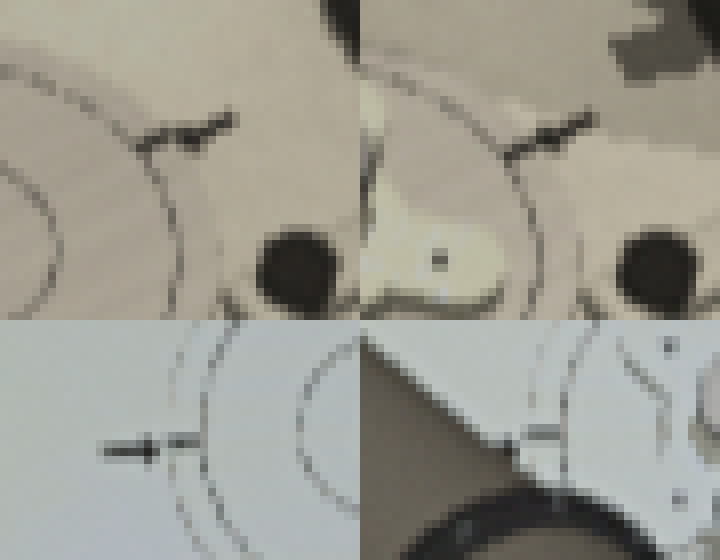

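The mark is about 1 px short of where it started, roughly 1.5–2°, and the handle is 1.9 mm short in x. I'll nudge it forward.

>>> {"api": "send_rows", "payload": {
  "commands": [
    {"translation":[0,-0.001,0],"rot":[0,0,0],"grip":0.008},
    {"translation":[0,-0.0005,0],"rot":[0,0,0],"grip":0.008},
    {"translation":[0,0,0],"rot":[0,0,0],"grip":0.008},
    {"translation":[0,0,0],"rot":[0,0,0],"grip":0.008},
    {"translation":[0,0,0],"rot":[0,0,0],"grip":0.008}
  ]
}}

```text
t: 41.37
eef_pos: [0.5057, 0.2603, 0.0979]
tool_rot: [0.001, 0.707, -0.707, -0.0]
contact_force: [-1.2, -0.5, 9.0]
gripper_width: 0.195
```

```bash
cat > mk.py <<'E'
from h import *
import sys
S=cam('scene');T=cam('top');st()
def dark(im,box):
    u0,u1,v0,v1=box; g=im[v0:v1,u0:u1].astype(float).sum(2)/3; med=np.median(g); w=np.clip(med-25-g,0,None); yy,xx=np.mgrid[v0:v1,u0:u1]
    return ((xx*w).sum()/w.sum()).round(2),((yy*w).sum()/w.sum()).round(2)
for n,im,im0,mb in(('scene',S['pixels'],cv2.imread('pics/scene0.png')[:,:,::-1],(294,297,174,184)),('top',T['pixels'],cv2.imread('pics/top0.png')[:,:,::-1],(226,229,189,201))):
    print(n,'start',dark(im0,mb),'now',dark(im,mb))
a=cv2.imread('pics/scene0.png')[160:200,275:320];b=S['pixels'][160:200,275:320,::-1]
c=cv2.imread('pics/top0.png')[180:210,205:250];d=T['pixels'][180:210,205:250,::-1]
f=lambda x:cv2.resize(x,None,fx=8,fy=8,interpolation=0)
cv2.imwrite(f'pics/{sys.argv[1]}.png',np.vstack([np.hstack([f(a),f(b)]),np.hstack([f(c),f(d)])]))
E
python3 mk.py v21
```

```text
{'t': 41.4667, 'q': [-0.2886, 0.5214, -0.3812, 1.9126, 0.2717, 0.7601, -2.3931], 'joint_vel': [-0.0003, 0.0006, -0.001, -0.0004, 0.0002, 0.0012, 0.001], 'joint_torque': [0.7309, -48.9269, -2.8467, -18.8811, 0.3201, -0.2823, 0.0007], 'eef_pos': [0.5057, 0.2603, 0.0979], 'tool_rot': [0.0011, 0.7073, -0.7069, -0.0004], 'contact_force': [-2.0915, 1.4198, 9.2895], 'torque': [0.106, 0.3274, 0.0578], 'gripper_width': 0.2046}
scene start (np.float64(294.75), np.float64(177.02)) now (np.float64(294.77), np.float64(177.76))
top start (np.float64(227.03), np.float64(194.85)) now (np.float64(226.57), np.float64(197.89))
```

View pics/v21.png

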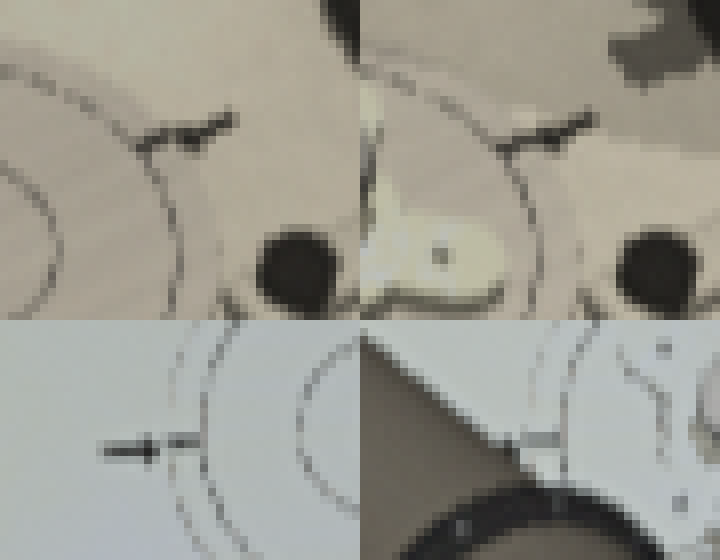

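>>> {"api": "send_rows", "payload": {
  "commands": [
    {"translation":[0,-0.0008,0],"rot":[0,0,0],"grip":0.008},
    {"translation":[0,0,0],"rot":[0,0,0],"grip":0.008},
    {"translation":[0,0,0],"rot":[0,0,0],"grip":0.008},
    {"translation":[0,0,0],"rot":[0,0,0],"grip":0.008},
    {"translation":[0,0,0],"rot":[0,0,0],"grip":0.008}
  ]
}}

```text
t: 41.88
eef_pos: [0.5064, 0.2604, 0.0979]
tool_rot: [0.001, 0.707, -0.707, -0.0]
contact_force: [-2.0, 0.6, 8.8]
gripper_width: 0.2
```

```bash
sed -i 's/(226,229,189,201)/(226,229,192,198)/' mk.py; python3 mk.py v22
```

```text
{'t': 41.9833, 'q': [-0.2882, 0.5223, -0.3812, 1.9109, 0.2717, 0.7609, -2.3923], 'joint_vel': [0.0025, -0.0009, -0.0, 0.0013, -0.0026, -0.0018, 0.0012], 'joint_torque': [0.8223, -48.9809, -2.7517, -18.9355, 0.3599, -0.295, -0.0], 'eef_pos': [0.5064, 0.2604, 0.0979], 'tool_rot': [0.0011, 0.7073, -0.7069, -0.0005], 'contact_force': [-2.2463, 0.9361, 9.1949], 'torque': [0.0868, 0.3527, -0.0549], 'gripper_width': 0.1996}
scene start (np.float64(294.75), np.float64(177.02)) now (np.float64(294.75), np.float64(177.02))
top start (np.float64(227.05), np.float64(194.91)) now (np.float64(227.21), np.float64(194.92))
```

View pics/v22.png

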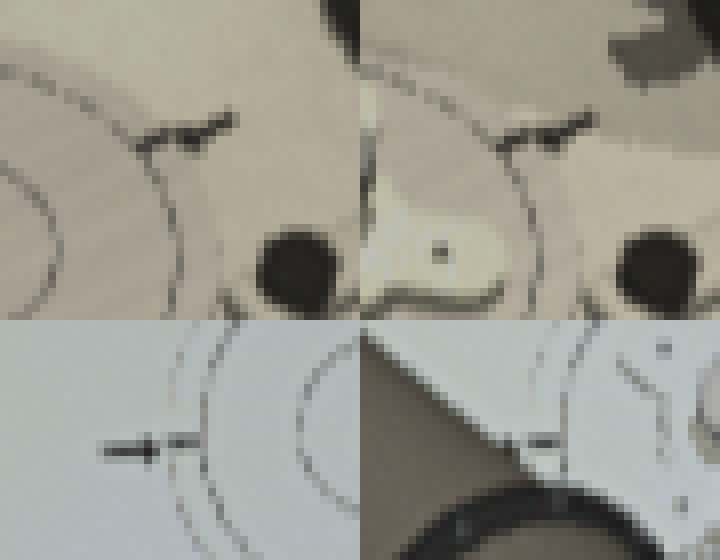

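Both cameras now have the mark at its starting pixel, and the handle is back at x .5064. Releasing and retreating.

>>> {"api": "send_rows", "payload": {
  "commands": [
    {"translation":[0,0,0],"rot":[0,0,0],"grip":0.025},
    {"translation":[0,0,0],"rot":[0,0,0],"grip":0.04},
    {"translation":[0,0,0],"rot":[0,0,0],"grip":0.055},
    {"translation":[0,0,0],"rot":[0,0,0],"grip":0.07},
    {"translation":[0,0,0],"rot":[0,0,0],"grip":0.08}
  ]
}}

```text
t: 42.4
eef_pos: [0.5075, 0.2599, 0.0973]
tool_rot: [-0.001, -0.707, 0.707, 0.0]
contact_force: [-0.1, 0.3, -0.3]
gripper_width: 0.849
```

>>> {"api": "send_rows", "payload": {
  "commands": [
    {"translation":[0,0,0],"rot":[0,0,0],"grip":0.085},
    {"translation":[0,0,-0.01],"rot":[0,0,0],"grip":0.085},
    {"translation":[0,0,-0.03],"rot":[0,0,0],"grip":0.085},
    {"translation":[0,0,-0.04],"rot":[0,0,0],"grip":0.085},
    {"translation":[0,0,-0.04],"rot":[0,0,0],"grip":0.085}
  ]
}}

```text
t: 42.82
eef_pos: [0.5071, 0.26, 0.2192]
tool_rot: [0.001, 0.707, -0.707, -0.0]
contact_force: [1.4, 0.6, -0.0]
gripper_width: 0.992
```

>>> {"api": "send_rows", "payload": {
  "commands": [
    {"translation":[0,0,-0.04],"rot":[0,0,0],"grip":0.085},
    {"translation":[0,0,-0.03],"rot":[0,0,0],"grip":0.085},
    {"translation":[-0.02,0.01,0],"rot":[0,0,0],"grip":0.085},
    {"translation":[-0.03,0.015,0],"rot":[0,0,0],"grip":0.085},
    {"translation":[-0.03,0.015,0],"rot":[0,0,0],"grip":0.085}
  ]
}}

```text
t: 43.23
eef_pos: [0.4682, 0.3404, 0.2896]
tool_rot: [0.001, -0.706, 0.708, -0.001]
contact_force: [0.5, -0.0, 0.8]
gripper_width: 0.996
```

>>> {"api": "send_rows", "payload": {
  "commands": [
    {"translation":[-0.02,0.015,0],"rot":[0,0,0],"grip":0.085},
    {"translation":[0,0,0],"rot":[0,0,0],"grip":0.085},
    {"translation":[0,0,0],"rot":[0,0,0],"grip":0.085},
    {"translation":[0,0,0],"rot":[0,0,0],"grip":0.085},
    {"translation":[0,0,0],"rot":[0,0,0],"grip":0.085}
  ]
}}

```text
t: 43.65
eef_pos: [0.4539, 0.359, 0.288]
tool_rot: [-0.0, -0.706, 0.708, -0.0]
contact_force: [-0.4, 0.0, 0.4]
gripper_width: 0.995
```

```bash
python3 mk.py v23; python3 - <<'E'
from h import *
S=cam('scene','s24');T=cam('top','t24')
g=lambda c,u0,u1,v0,v1:cv2.resize(c['pixels'][v0:v1,u0:u1,::-1],(400,400),interpolation=2)
cv2.imwrite('pics/v24.png',np.hstack([g(S,210,340,120,250),g(T,200,300,145,245)]))
E
```

```text
{'t': 43.75, 'q': [-0.391, 0.3246, -0.4847, 1.7192, 0.1649, 1.1386, -2.4968], 'joint_vel': [-0.0022, 0.0014, -0.0018, 0.001, -0.0016, -0.0, -0.0008], 'joint_torque': [-0.2448, -47.8256, -3.9568, -28.1826, 0.005, 0.0046, 0.0056], 'eef_pos': [0.4539, 0.3591, 0.2878], 'tool_rot': [-0.0001, -0.7063, 0.7079, -0.0003], 'contact_force': [-0.3948, 0.3624, 0.1867], 'torque': [-0.0227, -0.0253, -0.0631], 'gripper_width': 0.9975}
scene start (np.float64(294.75), np.float64(177.02)) now (np.float64(294.74), np.float64(177.02))
top start (np.float64(227.05), np.float64(194.91)) now (np.float64(227.22), np.float64(194.94))
```

View pics/v24.png

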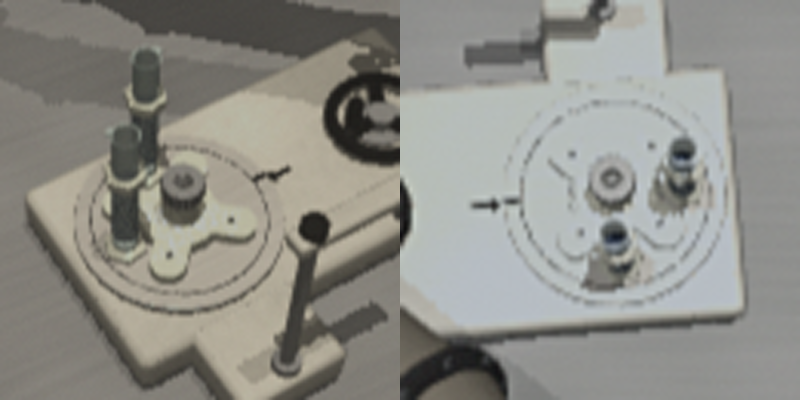

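View pics/s24.png

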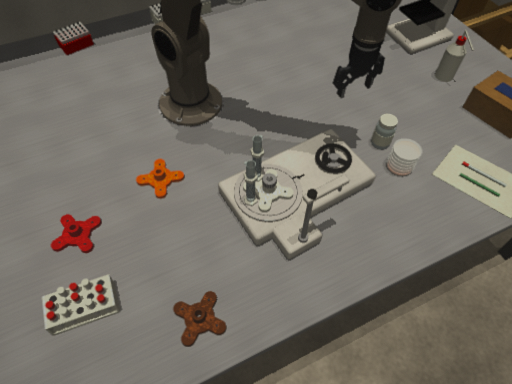

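The final pictures show the mark at the pointer (scene 294.7,177.0; top 227.2,194.9). Both cylinders stand in their pockets, the collar is on the star, and the dishes, rack and bottle are where they were. The gripper is clear of everything, so I'm handing in.

```bash
python3 -c "
from station import *
print(hand_in())"
```

```text
the job is handed in; nothing more can be done
None
```

The carousel is set up and the job is handed in, at about 44 s of the 210 s allowed. I put the white star wheel on the spindle, then the collar on its hub. Both cylinders on the bench then went into adjacent pockets. Last, I turned the handwheel one full turn counter-clockwise.

**What the last checks showed:**
- **Star and collar:** both are home, with release heights within 0.1 mm of the expected values.
- **Mark:** it is back within 0.2 px of its starting pixel in both cameras. The turn first ended about 2° short, and I nudged it the rest of the way before letting go.
- **Cylinders and bystanders:** both cylinders stand in their pockets. The dishes, tube rack and bottle look unmoved, as do the coloured look-alikes of the star.

**What disagreed:** the two cameras differed by about 4 mm in x, so I used their mean. The first handle estimate was about 3 mm off in y, which I corrected from the measured force after gripping. No check failed, and all logged wrist forces stayed under 20 N.

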